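Put the glazed lids back on their jars

TASK

The glaze firing is unpacked: put each of the four lids on the jar of its own colour, seated in the mouth with the flange level on the rim, setting each down gently rather than dropping it. One lid is tucked under the front edge of the ware board and has to be slid forward before it comes clear. Leave the jars standing where they are and do not disturb the raw clay pinch pot.

Things in the scene. Friction and masses are not known exactly. Their poses are not given: they have to be found in the camera images.
- lid_blue: dark cobalt-blue ceramic jar lid, ~90 g, right way up: cream plug underneath, 40 mm across, 8 mm high, on which it stands; above it a flange 72 mm across, 6 mm thick (8 to 14 mm above the origin); on top an upright round knob 20 mm across (14 to 38 mm), to be gripped with the fingers just above the flange. Origin: centre of its underside, z up. Free on the table, or tucked under the ware board
- lid_green: mid-green ceramic jar lid, ~90 g, right way up: cream plug underneath, 40 mm across, 8 mm high, on which it stands; above it a flange 72 mm across, 6 mm thick (8 to 14 mm above the origin); on top an upright round knob 20 mm across (14 to 38 mm), to be gripped with the fingers just above the flange. Origin: centre of its underside, z up. Free on the table, or tucked under the ware board
- lid_amber: amber-yellow ceramic jar lid, ~90 g, right way up: cream plug underneath, 40 mm across, 8 mm high, on which it stands; above it a flange 72 mm across, 6 mm thick (8 to 14 mm above the origin); on top an upright round knob 20 mm across (14 to 38 mm), to be gripped with the fingers just above the flange. Origin: centre of its underside, z up. Free on the table, or tucked under the ware board
- lid_white: glossy white ceramic jar lid, ~90 g, right way up: cream plug underneath, 40 mm across, 8 mm high, on which it stands; above it a flange 72 mm across, 6 mm thick (8 to 14 mm above the origin); on top an upright round knob 20 mm across (14 to 38 mm), to be gripped with the fingers just above the flange. Origin: centre of its underside, z up. Free on the table, or tucked under the ware board
- jar_blue: loose dark cobalt-blue open empty ceramic jar standing on the table, 68 mm across, 50 mm tall, wall 6 mm (mouth 56 mm across, 44 mm deep). Origin: centre of its underside, z up; about 300 g. When its lid is seated, the flange lies on the rim and the lid's origin is 42 mm above the jar's origin
- jar_green: loose mid-green open empty ceramic jar standing on the table, 68 mm across, 50 mm tall, wall 6 mm (mouth 56 mm across, 44 mm deep). Origin: centre of its underside, z up; about 300 g. When its lid is seated, the flange lies on the rim and the lid's origin is 42 mm above the jar's origin
- jar_amber: loose amber-yellow open empty ceramic jar standing on the table, 68 mm across, 50 mm tall, wall 6 mm (mouth 56 mm across, 44 mm deep). Origin: centre of its underside, z up; about 300 g. When its lid is seated, the flange lies on the rim and the lid's origin is 42 mm above the jar's origin
- jar_white: loose glossy white open empty ceramic jar standing on the table, 68 mm across, 50 mm tall, wall 6 mm (mouth 56 mm across, 44 mm deep). Origin: centre of its underside, z up; about 300 g. When its lid is seated, the flange lies on the rim and the lid's origin is 42 mm above the jar's origin
- clay_pot: raw, soft-looking grey-brown pinch pot with a wavy rim, 66 mm across and 57 mm tall, loose, standing somewhere among the jars and lids; origin: centre of its underside. It must not be disturbed
- ware_board: fixed plywood board 200 deep, 320 wide, on end battens; underside 20, top 38 mm above the table; bisque cups at its back (to 78). Origin: middle of front edge, at table height; x points back under the board, y along the edge. One lid (any colour) has its knob about 23 mm before the edge and 13 mm of flange under it: slide it over 15 mm to the board's -x, then lift. Fingers fit along y
Things that resemble listed ones, but are neither listed nor needed, are in the scene too. Leave any pink or red look-alike of the lid_green alone.

How it is judged:
By the outcome, as a careful person would: the job done as asked, in the order asked, and still so for the second after the job is handed in, with the robot touching nothing.
It also fails if it takes over 115 s, if anything falls off the work surface, if the arm or the gripper's body presses on something with over 40 N, if the wrist force passes 120 N, or if a joint passes its speed limit or range.

ROBOT

A 6-joint arm with a two-finger parallel gripper is mounted at the origin on the work surface. World frame = base frame: x ahead of the robot, y to its left, z up, the work surface at z = 0. Lengths are in m, angles in rad, forces in N, time in s.
With the tool pointing down it reaches from about 0.4 to 0.925 m from the base axis. Payload 3.4 kg.
Tool frame: the origin (TCP) lies at the very end of the fingers, on their centre line; the grasp point (between the pads) lies 19 mm behind it; z points along the fingers, y is the direction in which the jaws open and shut (so a half turn about z gives the same grasp; the last joint's range is limited). The gripper opens to 85 mm and grips with 20 to 120 N. Pads are 22 mm wide; open, the fingers measure 114 mm over their backs; the gripper's body (76 mm by 85 mm) begins 54 mm behind the grasp point. The pads swing forward as they close: fully open they stand 13 mm farther back than shut.
Start: joints at [1.121, 0.307, 1.506, -0, 1.328, -0.073], TCP at [0.211, 0.535, 0.231] pointing down, gripper open.
Joint ranges: [-3.12, 3.12], [-1.05, 2.28], [0.14, 2.33], [-1.42, 4.57], [0.1, 2.73], [-2.68, 2.68]. Speed limits (rad/s): [2.57, 2.57, 3.14, 3.14, 3.14, 3.14].

INTERFACE

Orientations are given as a unit quaternion [x, y, z, w].
In Python, from workcell import readout, get_image, get_calibration, arm, spot_in, regions_of, tip_of gives the robot as it stands. The module is installed in compiled form; this text tells all that it offers.
- The arm moves only by the shell command python3 -m crank 'ROWS'. ROWS is JSON, a list of rows, each an object of numbers: "tx", "ty", "tz": the shift along the world's x, y, z in cm; "ax", "ay", "az": the turn, a rotation vector about the world's x, y, z in degrees; "fingers": the closure, from 0 (fully open) to 1 (shut). A call has 1 to 8 rows; each row is the pose to reach, as a shift and turn from the pose commanded when the call began; what a row does not reach only later rows make up. A row lasts 1/12 s, in which the tool goes at most 41.7 mm and 7.16 degrees, less where a joint would pass 70% of its speed; a pose out of reach is approached as far as the arm can. A call with a gripper value outside its range is refused whole. The fingers move at their own pace and stop on an object; the grip force is fixed at half the most. Time passes only in rows, so rows that repeat a pose let the fingers close. It gives the time, the measured TCP pose, the force and the opening at its end, in the units of the state.
- readout.sense(): the state, without advancing time (a new reading comes with each control period).
- get_image(name): name is "scene" or "top" or "wrist"; returns the picture (420x560x3 uint8, red, green, blue); there is no depth.
- get_calibration(name): a dict with "K" (3x3 intrinsics, pixels), "T" (4x4, takes a point from camera to world coordinates); the wrist camera has in their place "mount" (4x4, takes a point from camera to tool coordinates, whose origin is the TCP and whose axes are the flange's). Camera axes: x right, y up, looking along -z (the intrinsics and any distortion apply to the point x, -y, -z); pixel columns grow to the right and rows downward; lengths in m; the calibration is good to about 2 mm. A picture is of the moment at which its call begins: read the wrist's pose just before it. get_calibration takes no time and is no camera call.
- arm.job_done(): hands the job in, once; it reports no verdict.
Trained networks look in the newest picture that a camera, given by its name, has taken for a name from the list of things; names that differ only in an ending like _2 or _b are one class to them, and where a whole thing is asked for, a point or a joint stands for the part that bears it (a point fixed in the world has none). Each returns a list of dicts, best first, with "confidence" (0 to 1); they miss things now and then, are a little off and sometimes report something else, mostly with a low value. They report only what shows in the picture. A call takes as long as a camera call. They do not tell look-alikes from the thing itself.
- spot_in(camera, target): "centre" ([column, row] in pixels, amid what is visible of it).
- regions_of(camera, target): "mask" (420x560 bool, what is visible of it) and "centre" ([column, row] in pixels, amid what is visible of it).
- tip_of(camera, target): "centre" ([column, row] in pixels: a listed point, or the origin of a listed thing).
The state is a dict: "time_s": time; "q": joint angles; "joint_vel": joint speeds; "effort": joint torques, N m; "eef_pos": TCP position; "tool_rot": TCP orientation; "wrist_force": force on the tool from outside, world axes, zero at the start; "torque": the same for the moment, N m; "grip_width": finger opening in m.
Only numpy, scipy, OpenCV 4.12 (cv2) and the standard library are available. Lean on these libraries where they do the work, as an engineer would, in place of code of your own. Each camera call takes 0.05 s, during which the arm holds its last target. There are 200 camera calls.

## Working session

There is one attempt and no reset: what is moved stays moved. The work goes in short steps, Python scripts to look and compute and a shell command to move; the robot and the scene stay as the last step left them, time stands still between calls to the robot, and variables do not carry over. Pictures are saved under pics/ and viewed, about 12 in all and at most 16, crops included, and the job is handed in when it is done.

```bash
mkdir -p pics; ls
cat > h.py <<'E'
import numpy as np,cv2
from workcell import *
def save(cam,fn):
    im=get_image(cam); cv2.imwrite('pics/'+fn,im[:,:,::-1]); return im
def ray(cam,px,st=None):
    c=get_calibration(cam)
    K=np.array(c['K'],float)
    d=c.get('dist',None)
    p=cv2.undistortPoints(np.array([[px]],float),K,np.array(d,float) if d is not None else None)[0,0]
    v=np.array([p[0],-p[1],-1.])
    if 'T' in c: T=np.array(c['T'])
    else:
        from scipy.spatial.transform import Rotation as R
        W=np.eye(4);W[:3,:3]=R.from_quat(st['tool_rot']).as_matrix();W[:3,3]=st['eef_pos'];T=W@np.array(c['mount'])
    return T[:3,3],T[:3,:3]@v
def at(cam,px,z,st=None):
    o,v=ray(cam,px,st); return o+v*(z-o[2])/v[2]
E
python3 - <<'E'
from h import *
print(readout.sense()); 
for c in("scene","top","wrist"): print(c,get_calibration(c))
save("top","t1.png"); 
for n in["lid_blue","lid_green","lid_amber","lid_white","jar_blue","jar_green","jar_amber","jar_white","clay_pot","ware_board"]:
    for k in tip_of("top",n)[:4]: 
        z=0; print(n,np.round(k['centre']),round(k['confidence'],2),np.round(at("top",k['centre'],z),3))
save("scene","s1.png")
E
```

```text
pics
{'time_s': 0.0, 'q': array([ 1.12147014e+00,  3.07543569e-01,  1.50767962e+00,  1.87477816e-05,
        1.32839814e+00, -7.34883549e-02]), 'joint_vel': array([ 0.00027052, -0.00194585, -0.00164681,  0.00011468, -0.00208569,
       -0.00023133]), 'effort': array([-6.66229625e-04, -4.57535255e+01, -2.51915896e+01, -8.88732552e-05,
        1.32486518e-02, -3.53904340e-05]), 'eef_pos': array([0.21075947, 0.53422721, 0.23039555]), 'tool_rot': array([ 1.86816979e-01,  9.82394212e-01, -9.77524334e-04, -2.70933574e-04]), 'wrist_force': array([-0.29018646,  1.10541311, -0.01937946]), 'torque': array([ 0.05890573, -0.01090968,  0.00338417]), 'grip_width': 0.08499518646423339}
scene {'K': array([[426.57495842,   0.        , 279.92491492],
       [  0.        , 426.57495842, 206.44051095],
       [  0.        ,   0.        ,   1.        ]]), 'T': array([[-0.49498055, -0.60199282,  0.62657713,  1.27326792],
       [ 0.86889103, -0.34687554,  0.35313701,  0.36912257],
       [ 0.00475834,  0.7192232 ,  0.6947628 ,  0.78818984],
       [ 0.        ,  0.        ,  0.        ,  1.        ]])}
to
[... 958 characters left out ...]
[0.584 0.178 0.   ]
lid_green [406. 275.] 0.78 [ 0.439 -0.387  0.   ]
lid_green [371. 156.] 0.71 [ 0.787 -0.291  0.   ]
lid_green [382. 228.] 0.58 [ 0.571 -0.322  0.   ]
lid_amber [324. 222.] 0.83 [ 0.584 -0.155  0.   ]
lid_white [292. 199.] 0.77 [ 0.648 -0.061  0.   ]
jar_blue [363. 276.] 0.9 [ 0.432 -0.266  0.   ]
jar_blue [177. 271.] 0.55 [0.434 0.26  0.   ]
jar_green [177. 272.] 0.73 [0.431 0.26  0.   ]
jar_green [208. 220.] 0.47 [0.582 0.181 0.   ]
jar_amber [157. 226.] 0.7 [0.561 0.326 0.   ]
jar_white [241. 271.] 0.96 [0.437 0.08  0.   ]
jar_white [300. 279.] 0.34 [ 0.42  -0.088  0.   ]
clay_pot [300. 278.] 0.68 [ 0.422 -0.088  0.   ]
ware_board [280. 188.] 0.77 [ 0.682 -0.024  0.   ]
```

View pics/t1.png

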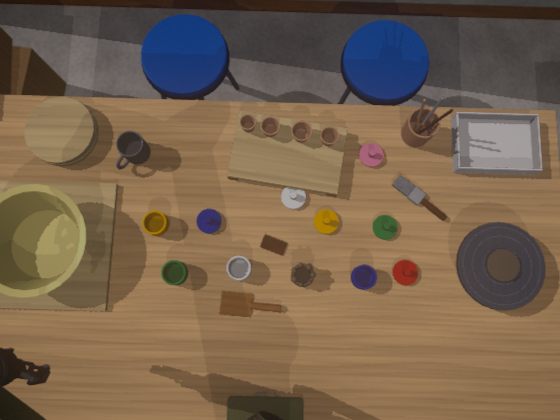

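View pics/s1.png

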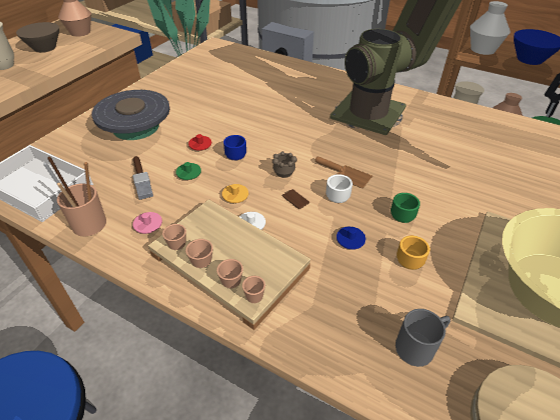

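Top view: the lids are blue (209,221), amber (326,222), green (385,228) and white (293,197), which is tucked at the board edge. The jars are blue (363,277), green (175,272), amber (155,223) and white (239,268). The pot is at (303,274).

Look-alikes for each lid:
- **Green lid:** the pink (371,155) and red (405,272) lids. I choose (385,228).
- **Blue lid:** the blue jar at (363,277).
- **White lid:** the white jar at (239,268).
- **Amber lid:** the amber jar at (155,223).

Next I'll fuse the two cameras and check a close crop.

```bash
cat > m.py <<'E'
from h import *
T=dict(lid_blue=(.584,.178),lid_green=(.571,-.322),lid_amber=(.584,-.155),lid_white=(.648,-.061),jar_blue=(.432,-.266),jar_green=(.431,.26),jar_amber=(.561,.326),jar_white=(.437,.08),clay_pot=(.422,-.088),ware_board=(.68,-.024))
if __name__=="__main__":
    a=save("top","t2.png");save("scene","s2.png")
    for n,g in T.items():
        r=[]
        for c in("top","scene"):
            b=[at(c,k['centre'],0)[:2] for k in tip_of(c,n)]
            b=[p for p in b if np.linalg.norm(p-g)<.04]
            r.append(np.round(b[0],3) if b else None)
        # circle fit of mask in top at mean height
        for k in regions_of("top",n):
            h=dict(l=.011,j=.05,c=.05,w=.038)[n[0]]
            ys,xs=np.nonzero(k['mask'])
            p=at("top",((xs.min()+xs.max())/2,(ys.min()+ys.max())/2),h)[:2]
            if np.linalg.norm(p-g)<.05: r.append(np.round(p,3));break
        print(n,*r)
    cv2.imwrite("pics/c1.png",cv2.resize(a[140:300,140:420,::-1],None,fx=2.8,fy=2.8,interpolation=2))
E
python3 m.py
```

```text
lid_blue [0.58  0.182] [0.581 0.183]
lid_green [ 0.571 -0.331] [ 0.57  -0.327] [ 0.574 -0.327]
lid_amber [ 0.584 -0.149] [ 0.578 -0.163] [ 0.585 -0.158]
lid_white [ 0.656 -0.057] [ 0.66  -0.063] [ 0.652 -0.064]
jar_blue [ 0.432 -0.269] [ 0.432 -0.258] [ 0.43  -0.259]
jar_green [0.428 0.26 ] [0.425 0.264] [0.426 0.257]
jar_amber [0.559 0.322] [0.56  0.325] [0.561 0.316]
jar_white [0.441 0.075] [0.456 0.082] [0.444 0.082]
clay_pot [ 0.42  -0.083] [ 0.425 -0.094] [ 0.43  -0.094]
ware_board [ 0.686 -0.025] [ 0.691 -0.034]
```

View pics/c1.png

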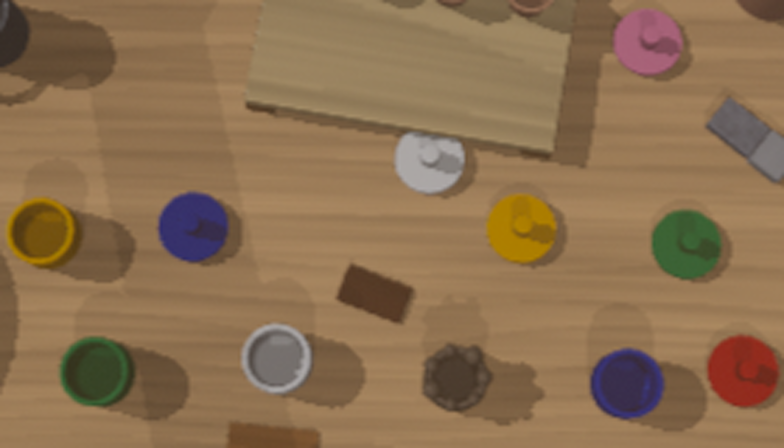

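The crop confirms the choices: each lid has a knob, each jar is open, and the board edge runs at about 82° in the world. Blue lid first.

```bash
python3 -m crank '[{"tx":4,"ty":-4,"az":7},{"tx":7,"ty":-7,"az":14},{"tx":10,"ty":-10,"az":14},{"tx":13,"ty":-12.5,"az":14},{"tx":16,"ty":-15,"az":14},{"tx":19,"ty":-18,"az":14},{"tx":22,"ty":-21,"az":14},{"tx":25,"ty":-24,"tz":-1,"az":14}]'
python3 -m crank '[{"tx":3,"ty":-3},{"tx":6,"ty":-6},{"tx":9,"ty":-9,"tz":-2},{"tx":12,"ty":-11.5,"tz":-3},{"tx":12,"ty":-11.5,"tz":-4},{"tx":12,"ty":-11.5,"tz":-4}]'
cat > w.py <<'E'
import sys
from h import *
from scipy.spatial.transform import Rotation as R
# usage: w.py pic name height...   prints estimates of axis xy and offset from TCP in cm
HUE=dict(blue=(110,130,90,40),green=(50,80,80,40),amber=(18,28,130,90))
st=readout.sense(); im=save("wrist",sys.argv[1])
p=st['eef_pos']; print('tcp',np.round(p,4),'w',round(st['grip_width'],3),'t',round(st['time_s'],1))
m=R.from_quat(st['tool_rot']).as_matrix();print('jaw deg',np.degrees(np.arctan2(m[1,1],m[0,1])),'z',np.round(m[:,2],3))
for n in sys.argv[2:]:
    for k in tip_of("wrist",n)[:2]:
        q=at("wrist",k['centre'],0,st);print(n,'tip',np.round(k['centre']),round(k['confidence'],2),np.round(q[:2],3),'off cm',np.round((q-p)[:2]*100,1))
    for k in regions_of("wrist",n)[:2]:
        ys,xs=np.nonzero(cv2.convexHull is not None and k['mask'])
        h=.014 if n[0]=='l' else .05
        P=np.array([at("wrist",(x,y),h,st)[:2] for x,y in zip(xs,ys)])
        lo,hi=P.min(0),P.max(0)
        q=np.array([(lo[0]+hi[0])/2,(lo[1]+hi[1])/2]);print(n,'mask',round(k['confidence'],2),'ymid',np.round(q,3),'ext mm',np.round((hi-lo)*1e3),'near x',np.round(lo[0],3),'off cm',np.round((q-p[:2])*100,1))
E
python3 w.py w1.png lid_blue
```

```text
tcp [0.2111 0.5349 0.2313] w 0.086 t 2.2
jaw deg 68.46696277857708 z [-0. -0. -1.]invalid input at $[0]: expected keys tx, ty, tz, ax, ay, az, fingers
invalid input at $[0]: expected keys tx, ty, tz, ax, ay, az, fingers
```

View pics/w1.png

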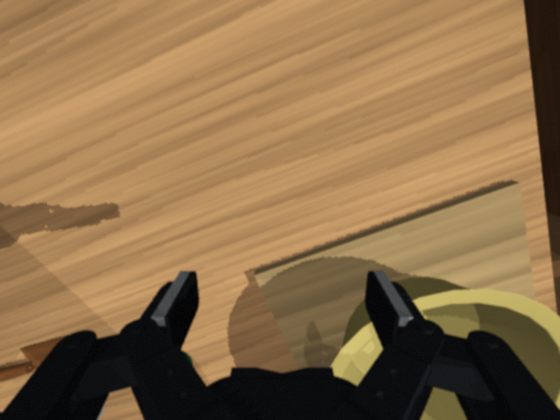

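All seven keys are needed in each row. The picture shows only bare table beside the yellow bowl, so the arm has not moved yet. Retrying with full rows.

```bash
python3 -m crank '[{"tx":4,"ty":-4,"tz":0,"ax":0,"ay":0,"az":7,"fingers":0},{"tx":7,"ty":-7,"tz":0,"ax":0,"ay":0,"az":14,"fingers":0},{"tx":10,"ty":-10,"tz":0,"ax":0,"ay":0,"az":14,"fingers":0},{"tx":13,"ty":-12.5,"tz":0,"ax":0,"ay":0,"az":14,"fingers":0},{"tx":16,"ty":-15,"tz":0,"ax":0,"ay":0,"az":14,"fingers":0},{"tx":19,"ty":-18,"tz":0,"ax":0,"ay":0,"az":14,"fingers":0},{"tx":22,"ty":-21,"tz":0,"ax":0,"ay":0,"az":14,"fingers":0},{"tx":25,"ty":-24,"tz":-1,"ax":0,"ay":0,"az":14,"fingers":0}]'
python3 -m crank '[{"tx":3,"ty":-3,"tz":0,"ax":0,"ay":0,"az":0,"fingers":0},{"tx":6,"ty":-6,"tz":0,"ax":0,"ay":0,"az":0,"fingers":0},{"tx":9,"ty":-9,"tz":-2,"ax":0,"ay":0,"az":0,"fingers":0},{"tx":12,"ty":-11.5,"tz":-4,"ax":0,"ay":0,"az":0,"fingers":0},{"tx":12,"ty":-11.5,"tz":-4,"ax":0,"ay":0,"az":0,"fingers":0},{"tx":12,"ty":-11.5,"tz":-4,"ax":0,"ay":0,"az":0,"fingers":0},{"tx":12,"ty":-11.5,"tz":-4,"ax":0,"ay":0,"az":0,"fingers":0}]'
python3 w.py w2.png lid_blue
```

```text
time_s: 3.02
eef_pos: [0.4497, 0.3073, 0.2259]
tool_rot: [0.066, 0.998, 0.001, 0.001]
wrist_force: [-0.2, 1.6, -0.3]
grip_width: 0.0853
time_s: 3.6
eef_pos: [0.5671, 0.1932, 0.184]
tool_rot: [0.066, 0.998, 0.0, -0.001]
wrist_force: [-1.3, 0.5, 0.4]
grip_width: 0.0857
tcp [0.5671 0.1932 0.184 ] w 0.086 t 3.6
jaw deg 82.38420065144489 z [-0.002  0.    -1.   ]
lid_blue tip [273. 201.] 0.61 [0.58  0.181] off cm [ 1.3 -1.2]Traceback (most recent call last):
  File "w.py", line 15, in <module>
    P=np.array([at("wrist",(x,y),h,st)[:2] for x,y in zip(xs,ys)])
                ~~^^^^^^^^^^^^^^^^^^^^
  File "h.py", line 17, in at
    o,v=ray(cam,px,st); return o+v*(z-o[2])/v[2]
        ~~~^^^^^^^^^^^
  File "h.py", line 6, in ray
    c=get_calibration(cam)
ValueError: time passes only in moves, steps and waits
```

View pics/w2.png

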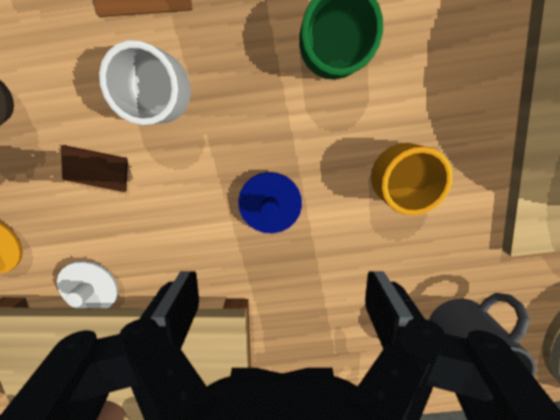

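The wrist view shows the blue lid at (270,202), the amber jar at (412,180), the green jar at (341,35) and the white jar at (144,82). I'll measure them all from here.

```bash
python3 - <<'E'
s=open('h.py').read()
s=s.replace("def ray(","import functools\ncal=functools.lru_cache(None)(get_calibration)\ndef ray(").replace("c=get_calibration(cam)","c=cal(cam)")
open('h.py','w').write(s)
s=open('w.py').read()
i=s.index("        ys,xs=")
s=s[:i]+'''        h=.014 if n[0]=='l' else .05
        c=max(cv2.findContours(k['mask'].astype(np.uint8),0,1)[0],key=cv2.contourArea)[:,0]
        P=np.array([at("wrist",x,h,st)[:2] for x in c.astype(float)])
        (x,y),r=cv2.minEnclosingCircle((P*1000).astype(np.float32)); q=np.array([x,y])/1000
        print(n,'mask',round(k['confidence'],2),np.round(k['centre']),np.round(q,3),'r mm',round(r,1),'off cm',np.round((q-p[:2])*100,1))
'''
open('w.py','w').write(s)
E
python3 w.py w3.png lid_blue jar_amber jar_green jar_white
```

```text
tcp [0.5667 0.1947 0.1854] w 0.085 t 3.8
jaw deg 82.5658501389733 z [ 0.001  0.001 -1.   ]
lid_blue tip [270. 200.] 0.67 [0.579 0.18 ] off cm [ 1.3 -1.5]
lid_blue tip [330.  46.] 0.52 [0.43 0.26] off cm [-13.7   6.6]
lid_blue mask 0.81 [268. 201.] [0.578 0.178] r mm 36.0 off cm [ 1.2 -1.6]
jar_amber tip [396. 175.] 0.67 [0.568 0.324] off cm [ 0.1 13. ]
jar_amber mask 0.83 [408. 177.] [0.561 0.318] r mm 40.3 off cm [-0.6 12.3]
jar_green tip [330.  45.] 0.67 [0.429 0.261] off cm [-13.7   6.6]
jar_green mask 0.9 [341.  37.] [0.431 0.259] r mm 35.5 off cm [-13.6   6.5]
jar_white mask 0.61 [144.  86.] [0.449 0.09 ] r mm 38.9 off cm [-11.8 -10.5]
```

```bash
python3 -m crank '[{"tx":1.2,"ty":-1.5,"tz":-4,"ax":0,"ay":0,"az":0,"fingers":0},{"tx":1.2,"ty":-1.5,"tz":-8,"ax":0,"ay":0,"az":0,"fingers":0},{"tx":1.2,"ty":-1.5,"tz":-12,"ax":0,"ay":0,"az":0,"fingers":0},{"tx":1.2,"ty":-1.5,"tz":-14.5,"ax":0,"ay":0,"az":0,"fingers":0},{"tx":1.2,"ty":-1.5,"tz":-16,"ax":0,"ay":0,"az":0,"fingers":0},{"tx":1.2,"ty":-1.5,"tz":-16.8,"ax":0,"ay":0,"az":0,"fingers":0},{"tx":1.2,"ty":-1.5,"tz":-16.8,"ax":0,"ay":0,"az":0,"fingers":0},{"tx":1.2,"ty":-1.5,"tz":-16.8,"ax":0,"ay":0,"az":0,"fingers":0}]'
python3 w.py w4.png lid_blue
```

```text
time_s: 4.87
eef_pos: [0.58, 0.1784, 0.0167]
tool_rot: [0.066, 0.998, 0.0, 0.0]
wrist_force: [-0.3, -0.8, -0.3]
grip_width: 0.0854
tcp [0.58   0.1784 0.0167] w 0.085 t 4.9
jaw deg 82.46710524370202 z [ 0.  0. -1.]
lid_blue tip [283. 258.] 0.92 [0.58  0.179] off cm [-0.   0.1]
lid_blue mask 0.72 [282. 262.] [0.578 0.178] r mm 36.5 off cm [-0.2 -0.1]
lid_blue mask 0.71 [532. 215.] [0.576 0.319] r mm 44.7 off cm [-0.4 14.1]
```

View pics/w4.png

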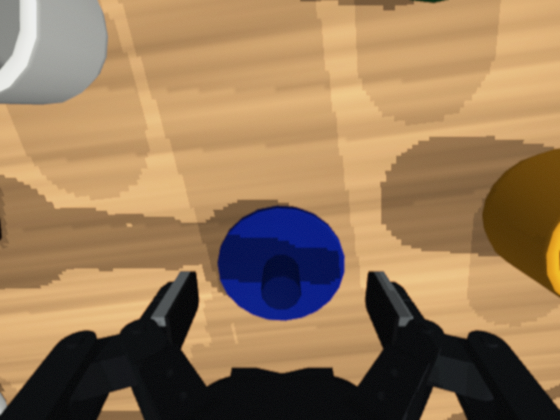

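The blue knob sits centred between the pads at (282,280). Grip and lift.

```bash
python3 -m crank '[{"tx":0,"ty":0,"tz":0,"ax":0,"ay":0,"az":0,"fingers":1},{"tx":0,"ty":0,"tz":0,"ax":0,"ay":0,"az":0,"fingers":1},{"tx":0,"ty":0,"tz":0,"ax":0,"ay":0,"az":0,"fingers":1},{"tx":0,"ty":0,"tz":0,"ax":0,"ay":0,"az":0,"fingers":1},{"tx":0,"ty":0,"tz":0,"ax":0,"ay":0,"az":0,"fingers":1},{"tx":0,"ty":0,"tz":0,"ax":0,"ay":0,"az":0,"fingers":1},{"tx":0,"ty":0,"tz":0,"ax":0,"ay":0,"az":0,"fingers":1},{"tx":0,"ty":0,"tz":0,"ax":0,"ay":0,"az":0,"fingers":1}]'
python3 -m crank '[{"tx":0,"ty":0,"tz":1,"ax":0,"ay":0,"az":0,"fingers":1},{"tx":0,"ty":0,"tz":3,"ax":0,"ay":0,"az":0,"fingers":1},{"tx":0,"ty":0,"tz":6,"ax":0,"ay":0,"az":0,"fingers":1},{"tx":0,"ty":0,"tz":9,"ax":0,"ay":0,"az":0,"fingers":1},{"tx":0,"ty":0,"tz":12,"ax":0,"ay":0,"az":0,"fingers":1},{"tx":0,"ty":0,"tz":12,"ax":0,"ay":0,"az":0,"fingers":1}]'
```

```text
time_s: 5.68
eef_pos: [0.5797, 0.1783, 0.0169]
tool_rot: [0.066, 0.998, 0.0, 0.0]
wrist_force: [-0.6, -0.5, 4.4]
grip_width: 0.0179
time_s: 6.18
eef_pos: [0.5836, 0.1794, 0.1431]
tool_rot: [0.066, 0.998, 0.002, 0.005]
wrist_force: [1.5, 0.5, -0.6]
grip_width: 0.0179
```

```bash
python3 -m crank '[{"tx":0,"ty":-3,"tz":0,"ax":0,"ay":0,"az":0,"fingers":1},{"tx":-1,"ty":-6.5,"tz":0,"ax":0,"ay":0,"az":0,"fingers":1},{"tx":-2,"ty":-10,"tz":0,"ax":0,"ay":0,"az":0,"fingers":1},{"tx":-3,"ty":-13.5,"tz":0,"ax":0,"ay":0,"az":0,"fingers":1},{"tx":-4,"ty":-17,"tz":0,"ax":0,"ay":0,"az":0,"fingers":1},{"tx":-5,"ty":-20.5,"tz":0,"ax":0,"ay":0,"az":0,"fingers":1},{"tx":-6,"ty":-24,"tz":0,"ax":0,"ay":0,"az":0,"fingers":1},{"tx":-7,"ty":-27.5,"tz":0,"ax":0,"ay":0,"az":0,"fingers":1}]'
python3 -m crank '[{"tx":-0.5,"ty":-3.5,"tz":0,"ax":0,"ay":0,"az":0,"fingers":1},{"tx":-0.5,"ty":-7,"tz":0,"ax":0,"ay":0,"az":0,"fingers":1},{"tx":-0.5,"ty":-10,"tz":0,"ax":0,"ay":0,"az":0,"fingers":1},{"tx":-0.5,"ty":-10,"tz":0,"ax":0,"ay":0,"az":0,"fingers":1},{"tx":-0.5,"ty":-10,"tz":0,"ax":0,"ay":0,"az":0,"fingers":1}]'
python3 w.py w5.png jar_blue
```

```text
time_s: 6.85
eef_pos: [0.5083, -0.098, 0.1362]
tool_rot: [0.066, 0.998, 0.0, -0.0]
wrist_force: [0.9, -0.7, -1.3]
grip_width: 0.0178
time_s: 7.27
eef_pos: [0.5042, -0.1982, 0.1361]
tool_rot: [0.067, 0.998, 0.0, -0.0]
wrist_force: [-0.2, -0.1, -1.7]
grip_width: 0.018
tcp [ 0.5042 -0.1982  0.1361] w 0.018 t 7.3
jaw deg 82.26843187671288 z [-0.  0. -1.]
jar_blue mask 0.72 [187. 133.] [ 0.429 -0.259] r mm 36.2 off cm [-7.5 -6.1]
```

View pics/w5.png

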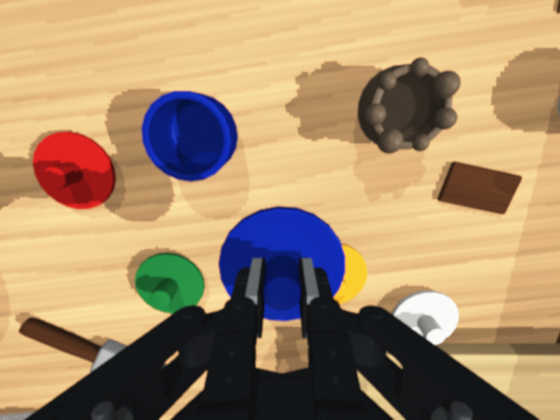

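The lid is held level, and the blue jar is at (190,136). The red look-alike at (75,170) stays clear. Move over the jar and lower gently.

```bash
python3 -m crank '[{"tx":-2.5,"ty":-2.1,"tz":0,"ax":0,"ay":0,"az":0,"fingers":1},{"tx":-5,"ty":-4.2,"tz":0,"ax":0,"ay":0,"az":0,"fingers":1},{"tx":-7.4,"ty":-6.3,"tz":0,"ax":0,"ay":0,"az":0,"fingers":1},{"tx":-7.4,"ty":-6.3,"tz":0,"ax":0,"ay":0,"az":0,"fingers":1},{"tx":-7.4,"ty":-6.3,"tz":-2,"ax":0,"ay":0,"az":0,"fingers":1},{"tx":-7.4,"ty":-6.3,"tz":-4,"ax":0,"ay":0,"az":0,"fingers":1},{"tx":-7.4,"ty":-6.3,"tz":-5.5,"ax":0,"ay":0,"az":0,"fingers":1},{"tx":-7.4,"ty":-6.3,"tz":-5.5,"ax":0,"ay":0,"az":0,"fingers":1}]'
python3 w.py w6.png jar_blue lid_blue
```

```text
time_s: 8.08
eef_pos: [0.429, -0.2568, 0.079]
tool_rot: [0.065, 0.998, 0.002, -0.002]
wrist_force: [0.0, -0.5, -1.4]
grip_width: 0.0178
tcp [ 0.429  -0.2568  0.079 ] w 0.018 t 8.1
jaw deg 82.55282006768516 z [-0.005  0.004 -1.   ]
jar_blue tip [285. 257.] 0.51 [ 0.461 -0.258] off cm [ 3.2 -0.1]
jar_blue mask 0.89 [267. 201.] [ 0.409 -0.262] r mm 28.9 off cm [-2.  -0.5]
lid_blue tip [283. 256.] 0.77 [ 0.459 -0.26 ] off cm [ 3.  -0.3]
lid_blue mask 0.87 [283. 252.] [ 0.462 -0.261] r mm 51.5 off cm [ 3.3 -0.4]
```

View pics/w6.png

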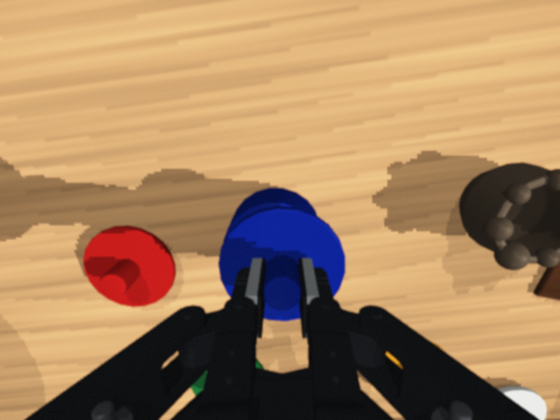

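```bash
python3 -m crank '[{"tx":0,"ty":0,"tz":0,"ax":0,"ay":0,"az":0,"fingers":1},{"tx":0,"ty":0,"tz":0,"ax":0,"ay":0,"az":0,"fingers":1}]'
python3 - <<'E'
from h import *
st=readout.sense();im=save("wrist","w7.png");b=(im[:,:,2].astype(int)-im[:,:,0]>50)
for r in(195,200,205,210,225,240):
    x=np.nonzero(b[r])[0];print(r,x.min(),x.max(),(x.min()+x.max())/2)
E
```

```text
time_s: 8.5
eef_pos: [0.4312, -0.2599, 0.0823]
tool_rot: [0.066, 0.998, -0.0, 0.001]
wrist_force: [-0.9, -0.1, -1.1]
grip_width: 0.0178
195 250 309 279.5
200 246 313 279.5
205 242 317 279.5
210 240 319 279.5
225 233 328 280.5
240 226 338 282.0
```

```bash
python3 -m crank '[{"tx":0,"ty":-0.1,"tz":-0.8,"ax":0,"ay":0,"az":0,"fingers":1},{"tx":0,"ty":-0.1,"tz":-1.4,"ax":0,"ay":0,"az":0,"fingers":1},{"tx":0,"ty":-0.1,"tz":-1.8,"ax":0,"ay":0,"az":0,"fingers":1},{"tx":0,"ty":-0.1,"tz":-2,"ax":0,"ay":0,"az":0,"fingers":1},{"tx":0,"ty":-0.1,"tz":-2.1,"ax":0,"ay":0,"az":0,"fingers":1},{"tx":0,"ty":-0.1,"tz":-2.2,"ax":0,"ay":0,"az":0,"fingers":1},{"tx":0,"ty":-0.1,"tz":-2.2,"ax":0,"ay":0,"az":0,"fingers":1},{"tx":0,"ty":-0.1,"tz":-2.2,"ax":0,"ay":0,"az":0,"fingers":1}]'
python3 -m crank '[{"tx":0,"ty":0,"tz":-0.1,"ax":0,"ay":0,"az":0,"fingers":1},{"tx":0,"ty":0,"tz":-0.1,"ax":0,"ay":0,"az":0,"fingers":1},{"tx":0,"ty":0,"tz":-0.1,"ax":0,"ay":0,"az":0,"fingers":1}]'
```

```text
time_s: 9.22
eef_pos: [0.4306, -0.2608, 0.0595]
tool_rot: [0.066, 0.998, -0.0, 0.0]
wrist_force: [-0.1, 0.0, -1.5]
grip_width: 0.0179
time_s: 9.47
eef_pos: [0.4308, -0.2609, 0.0589]
tool_rot: [0.066, 0.998, -0.0, 0.0]
wrist_force: [-0.6, -0.1, 2.6]
grip_width: 0.0178
```

Contact reads +2.6 N. Release and rise.

```bash
python3 -m crank '[{"tx":0,"ty":0,"tz":0,"ax":0,"ay":0,"az":0,"fingers":0.7},{"tx":0,"ty":0,"tz":0,"ax":0,"ay":0,"az":0,"fingers":0.5},{"tx":0,"ty":0,"tz":0,"ax":0,"ay":0,"az":0,"fingers":0},{"tx":0,"ty":0,"tz":0,"ax":0,"ay":0,"az":0,"fingers":0},{"tx":0,"ty":0,"tz":1,"ax":0,"ay":0,"az":0,"fingers":0},{"tx":0,"ty":0,"tz":4,"ax":0,"ay":0,"az":0,"fingers":0},{"tx":0,"ty":0,"tz":8,"ax":0,"ay":0,"az":0,"fingers":0},{"tx":0,"ty":0,"tz":12,"ax":0,"ay":0,"az":0,"fingers":0}]'
python3 -m crank '[{"tx":3,"ty":-1.5,"tz":0,"ax":0,"ay":0,"az":0,"fingers":0},{"tx":6,"ty":-3,"tz":0,"ax":0,"ay":0,"az":0,"fingers":0},{"tx":9,"ty":-4.5,"tz":0,"ax":0,"ay":0,"az":0,"fingers":0},{"tx":12,"ty":-6,"tz":0,"ax":0,"ay":0,"az":0,"fingers":0},{"tx":14,"ty":-6.7,"tz":0,"ax":0,"ay":0,"az":0,"fingers":0},{"tx":14,"ty":-6.7,"tz":0,"ax":0,"ay":0,"az":0,"fingers":0},{"tx":14,"ty":-6.7,"tz":0,"ax":0,"ay":0,"az":0,"fingers":0}]'
python3 w.py w8.png lid_green lid_amber jar_blue
```

```text
time_s: 10.13
eef_pos: [0.4295, -0.2599, 0.1788]
tool_rot: [0.066, 0.998, 0.001, -0.002]
wrist_force: [0.2, -0.5, 0.3]
grip_width: 0.0855
time_s: 10.72
eef_pos: [0.5711, -0.3278, 0.1775]
tool_rot: [0.065, 0.998, 0.0, -0.001]
wrist_force: [-1.3, -0.3, -0.3]
grip_width: 0.0854
tcp [ 0.5711 -0.3278  0.1775] w 0.085 t 10.7
jaw deg 82.49249967979867 z [-0.001  0.001 -1.   ]
lid_green tip [212.  79.] 0.82 [ 0.449 -0.382] off cm [-12.2  -5.4]
lid_green tip [330. 340.] 0.67 [ 0.787 -0.291] off cm [21.6  3.6]
lid_green mask 0.9 [207.  75.] [ 0.448 -0.382] r mm 36.1 off cm [-12.3  -5.5]
lid_green mask 0.62 [335. 347.] [ 0.787 -0.288] r mm 38.4 off cm [21.6  4. ]
lid_amber tip [436. 183.] 0.68 [ 0.586 -0.157] off cm [ 1.5 17. ]
lid_amber tip [282. 194.] 0.5 [ 0.575 -0.328] off cm [ 0.4 -0. ]
lid_amber mask 0.77 [441. 188.] [ 0.586 -0.159] r mm 36.5 off cm [ 1.5 16.9]
jar_blue mask 0.61 [306.  65.] [ 0.45  -0.281] r mm 23.3 off cm [-12.1   4.6]
```

View pics/w8.png

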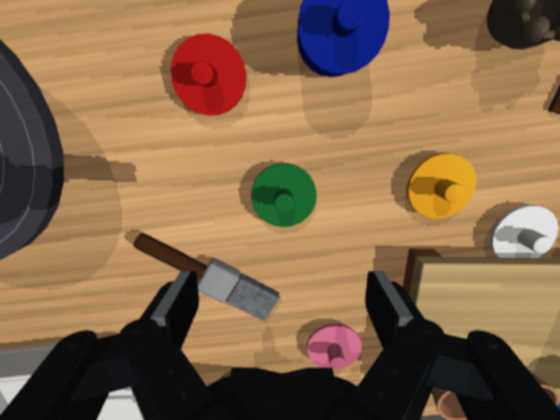

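Picture w8 shows the blue lid seated at (345,30), the green lid at (284,195) right under the tool, and the red (208,73) and pink (334,345) ones left alone. Grip the green lid.

```bash
python3 -m crank '[{"tx":0.35,"ty":0,"tz":-4,"ax":0,"ay":0,"az":0,"fingers":0},{"tx":0.35,"ty":0,"tz":-8,"ax":0,"ay":0,"az":0,"fingers":0},{"tx":0.35,"ty":0,"tz":-12,"ax":0,"ay":0,"az":0,"fingers":0},{"tx":0.35,"ty":0,"tz":-14.5,"ax":0,"ay":0,"az":0,"fingers":0},{"tx":0.35,"ty":0,"tz":-15.6,"ax":0,"ay":0,"az":0,"fingers":0},{"tx":0.35,"ty":0,"tz":-16.1,"ax":0,"ay":0,"az":0,"fingers":0},{"tx":0.35,"ty":0,"tz":-16.1,"ax":0,"ay":0,"az":0,"fingers":0},{"tx":0.35,"ty":0,"tz":-16.1,"ax":0,"ay":0,"az":0,"fingers":0}]'
cat > hd.py <<'E'
# centre of a coloured flange seen by the wrist camera: horizontal/vertical extents (reference: blue grasp 282,262)
import sys; from h import *
lo,hi={'blue':((105,80,30),(135,255,255)),'green':((45,80,30),(85,255,255)),'amber':((15,150,60),(32,255,255)),'white':((0,0,140),(180,40,255))}[sys.argv[2]]
st=readout.sense();im=save("wrist",sys.argv[1]);m=cv2.inRange(cv2.cvtColor(im,cv2.COLOR_RGB2HSV),lo,hi)
n,l,s,c=cv2.connectedComponentsWithStats(m)
for i in range(1,n):
    if s[i,4]>800:
        x,y,w,h,a=s[i];print('cc',c[i].round(),'x',x,x+w,'y',y,y+h,'mid',x+w/2,y+h/2,'at z.014',at("wrist",(x+w/2,y+h/2),.014,st)[:2].round(4),'z.05',at("wrist",(x+w/2,y+h/2),.05,st)[:2].round(4))
print(np.round(st['eef_pos'],4),np.round(st['wrist_force'],1))
E
python3 hd.py w9.png green;  python3 - <<'E'
import sys;sys.argv=['',"x","blue"]
import cv2;im=cv2.imread('pics/w4.png');h=cv2.inRange(cv2.cvtColor(im,cv2.COLOR_BGR2HSV),(105,80,30),(135,255,255))
print('ref',[s.tolist() for s in cv2.connectedComponentsWithStats(h)[2] if s[4]>800])
E
```

```text
time_s: 11.73
eef_pos: [0.5752, -0.3285, 0.0191]
tool_rot: [0.066, 0.998, -0.001, 0.001]
wrist_force: [-0.9, -0.5, 0.2]
grip_width: 0.0856
cc [285. 261.] x 224 348 y 206 318 mid 286.0 262.0 at z.014 [ 0.5713 -0.326 ] z.05 [ 0.5515 -0.324 ]
[ 0.5752 -0.3285  0.0191] [-0.9 -0.5  0.2]
ref [[0, 0, 560, 420, 223895], [218, 206, 126, 114, 11305]]
```

```bash
python3 -m crank '[{"tx":0,"ty":0.2,"tz":-0.2,"ax":0,"ay":0,"az":0,"fingers":0},{"tx":0,"ty":0.2,"tz":-0.2,"ax":0,"ay":0,"az":0,"fingers":0},{"tx":0,"ty":0.2,"tz":-0.2,"ax":0,"ay":0,"az":0,"fingers":1},{"tx":0,"ty":0.2,"tz":-0.2,"ax":0,"ay":0,"az":0,"fingers":1},{"tx":0,"ty":0.2,"tz":-0.2,"ax":0,"ay":0,"az":0,"fingers":1},{"tx":0,"ty":0.2,"tz":-0.2,"ax":0,"ay":0,"az":0,"fingers":1},{"tx":0,"ty":0.2,"tz":-0.2,"ax":0,"ay":0,"az":0,"fingers":1},{"tx":0,"ty":0.2,"tz":-0.2,"ax":0,"ay":0,"az":0,"fingers":1}]'
python3 -m crank '[{"tx":0,"ty":0,"tz":0,"ax":0,"ay":0,"az":0,"fingers":1},{"tx":0,"ty":0,"tz":0,"ax":0,"ay":0,"az":0,"fingers":1}]'
python3 -m crank '[{"tx":0,"ty":0,"tz":1,"ax":0,"ay":0,"az":0,"fingers":1},{"tx":0,"ty":0,"tz":3,"ax":0,"ay":0,"az":0,"fingers":1},{"tx":0,"ty":0,"tz":6,"ax":0,"ay":0,"az":0,"fingers":1},{"tx":0,"ty":0,"tz":9,"ax":0,"ay":0,"az":0,"fingers":1},{"tx":0,"ty":0,"tz":12,"ax":0,"ay":0,"az":0,"fingers":1},{"tx":0,"ty":0,"tz":12,"ax":0,"ay":0,"az":0,"fingers":1},{"tx":0,"ty":0,"tz":12,"ax":0,"ay":0,"az":0,"fingers":1}]'
```

```text
time_s: 12.45
eef_pos: [0.5742, -0.3258, 0.0158]
tool_rot: [0.066, 0.998, -0.0, 0.0]
wrist_force: [-0.3, 0.4, -0.5]
grip_width: 0.0178
time_s: 12.62
eef_pos: [0.5742, -0.3258, 0.0157]
tool_rot: [0.066, 0.998, -0.0, 0.0]
wrist_force: [1.0, -0.7, 3.4]
grip_width: 0.0177
time_s: 13.2
eef_pos: [0.5754, -0.3265, 0.1383]
tool_rot: [0.066, 0.998, -0.001, 0.002]
wrist_force: [0.4, 0.5, -1.3]
grip_width: 0.0179
```

```bash
python3 -m crank '[{"tx":0,"ty":3,"tz":0,"ax":0,"ay":0,"az":0,"fingers":1},{"tx":-0.5,"ty":6.5,"tz":0,"ax":0,"ay":0,"az":0,"fingers":1},{"tx":-1,"ty":10,"tz":0,"ax":0,"ay":0,"az":0,"fingers":1},{"tx":-1.5,"ty":13.5,"tz":0,"ax":0,"ay":0,"az":0,"fingers":1},{"tx":-2,"ty":17,"tz":0,"ax":0,"ay":0,"az":0,"fingers":1},{"tx":-2.5,"ty":20.5,"tz":0,"ax":0,"ay":0,"az":0,"fingers":1},{"tx":-3,"ty":24,"tz":0,"ax":0,"ay":0,"az":0,"fingers":1},{"tx":-3.5,"ty":27,"tz":0,"ax":0,"ay":0,"az":0,"fingers":1}]'
python3 -m crank '[{"tx":0,"ty":3.5,"tz":0,"ax":0,"ay":0,"az":0,"fingers":1},{"tx":-0.5,"ty":7,"tz":0,"ax":0,"ay":0,"az":0,"fingers":1},{"tx":-1,"ty":10.5,"tz":0,"ax":0,"ay":0,"az":0,"fingers":1},{"tx":-2,"ty":14,"tz":0,"ax":0,"ay":0,"az":0,"fingers":1},{"tx":-3,"ty":17.5,"tz":0,"ax":0,"ay":0,"az":0,"fingers":1},{"tx":-3.5,"ty":21,"tz":0,"ax":0,"ay":0,"az":0,"fingers":1},{"tx":-4,"ty":24,"tz":0,"ax":0,"ay":0,"az":0,"fingers":1},{"tx":-4,"ty":26,"tz":0,"ax":0,"ay":0,"az":0,"fingers":1}]'
python3 -m crank '[{"tx":0,"ty":0,"tz":0,"ax":0,"ay":0,"az":0,"fingers":1},{"tx":0,"ty":0,"tz":0,"ax":0,"ay":0,"az":0,"fingers":1}]'
python3 w.py w10.png jar_green jar_amber jar_white
```

```text
time_s: 13.87
eef_pos: [0.5367, -0.0532, 0.1337]
tool_rot: [0.066, 0.998, 0.001, -0.002]
wrist_force: [0.8, 0.4, -0.5]
grip_width: 0.0177
time_s: 14.53
eef_pos: [0.4959, 0.2066, 0.1338]
tool_rot: [0.065, 0.998, -0.0, -0.002]
wrist_force: [1.3, -0.0, -1.4]
grip_width: 0.018
time_s: 14.7
eef_pos: [0.4976, 0.2049, 0.134]
tool_rot: [0.064, 0.998, -0.001, -0.001]
wrist_force: [-0.4, -0.9, -1.6]
grip_width: 0.0179
tcp [0.4976 0.2049 0.134 ] w 0.018 t 14.7
jaw deg 82.63083778257808 z [-0.003 -0.001 -1.   ]
jar_green tip [338. 120.] 0.85 [0.428 0.264] off cm [-6.9  5.9]
jar_green tip [405. 249.] 0.38 [0.564 0.324] off cm [ 6.6 11.9]
jar_green mask 0.89 [346. 119.] [0.427 0.26 ] r mm 34.4 off cm [-7.   5.5]
jar_amber tip [408. 249.] 0.69 [0.565 0.328] off cm [ 6.7 12.3]
jar_amber mask 0.92 [420. 265.] [0.554 0.318] r mm 44.9 off cm [ 5.7 11.3]
jar_white tip [151. 169.] 0.6 [0.449 0.086] off cm [ -4.8 -11.9]
jar_white mask 0.71 [280. 255.] [0.545 0.198] r mm 57.2 off cm [ 4.7 -0.7]
jar_white mask 0.6 [132. 170.] [0.444 0.092] r mm 40.1 off cm [ -5.4 -11.3]
```

```bash
python3 -m crank '[{"tx":-2.5,"ty":2,"tz":0,"ax":0,"ay":0,"az":0,"fingers":1},{"tx":-5,"ty":4,"tz":0,"ax":0,"ay":0,"az":0,"fingers":1},{"tx":-7,"ty":5.6,"tz":0,"ax":0,"ay":0,"az":0,"fingers":1},{"tx":-7,"ty":5.6,"tz":-2,"ax":0,"ay":0,"az":0,"fingers":1},{"tx":-7,"ty":5.6,"tz":-4,"ax":0,"ay":0,"az":0,"fingers":1},{"tx":-7,"ty":5.6,"tz":-5.2,"ax":0,"ay":0,"az":0,"fingers":1},{"tx":-7,"ty":5.6,"tz":-5.2,"ax":0,"ay":0,"az":0,"fingers":1},{"tx":-7,"ty":5.6,"tz":-5.2,"ax":0,"ay":0,"az":0,"fingers":1}]'
python3 -m crank '[{"tx":0,"ty":0,"tz":0,"ax":0,"ay":0,"az":0,"fingers":1},{"tx":0,"ty":0,"tz":0,"ax":0,"ay":0,"az":0,"fingers":1}]'
python3 hd.py w11.png green
python3 - <<'E'
import cv2,numpy as np
im=cv2.imread('pics/w11.png');b=cv2.inRange(cv2.cvtColor(im,cv2.COLOR_BGR2HSV),(45,80,30),(85,255,255))
for r in range(180,245,8):
    x=np.nonzero(b[r,150:420])[0]
    if len(x):print(r,x.min()+150,x.max()+150,(x.min()+x.max())/2+150)
E
```

```text
time_s: 15.72
eef_pos: [0.4288, 0.2597, 0.0832]
tool_rot: [0.066, 0.998, -0.0, -0.001]
wrist_force: [0.1, -0.2, -1.2]
grip_width: 0.0178
time_s: 15.88
eef_pos: [0.4301, 0.2604, 0.0844]
tool_rot: [0.066, 0.998, 0.001, 0.001]
wrist_force: [0.4, -0.4, -0.1]
grip_width: 0.0178
cc [282. 247.] x 219 345 y 181 325 mid 282.0 253.0 at z.014 [0.4536 0.2573] z.05 [0.4353 0.2596]
[0.4301 0.2604 0.0844] [ 0.4 -0.4 -0.1]
188 258 307 282.5
196 250 316 283.0
204 244 321 282.5
212 241 325 283.0
220 237 329 283.0
228 235 332 283.5
236 229 334 281.5
244 224 339 281.5
```

View pics/w11.png

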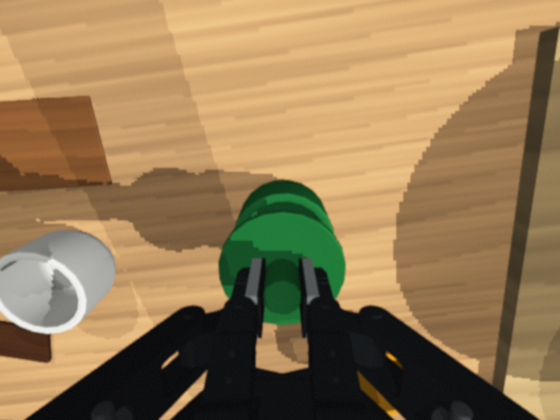

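The green lid is over its jar, with both columns at about 282. Lower it.

```bash
python3 -m crank '[{"tx":-0.1,"ty":0,"tz":-0.8,"ax":0,"ay":0,"az":0,"fingers":1},{"tx":-0.1,"ty":0,"tz":-1.5,"ax":0,"ay":0,"az":0,"fingers":1},{"tx":-0.1,"ty":0,"tz":-1.9,"ax":0,"ay":0,"az":0,"fingers":1},{"tx":-0.1,"ty":0,"tz":-2.1,"ax":0,"ay":0,"az":0,"fingers":1},{"tx":-0.1,"ty":0,"tz":-2.3,"ax":0,"ay":0,"az":0,"fingers":1},{"tx":-0.1,"ty":0,"tz":-2.4,"ax":0,"ay":0,"az":0,"fingers":1},{"tx":-0.1,"ty":0,"tz":-2.4,"ax":0,"ay":0,"az":0,"fingers":1},{"tx":-0.1,"ty":0,"tz":-2.4,"ax":0,"ay":0,"az":0,"fingers":1}]'
python3 -m crank '[{"tx":0,"ty":0,"tz":-0.1,"ax":0,"ay":0,"az":0,"fingers":1},{"tx":0,"ty":0,"tz":-0.1,"ax":0,"ay":0,"az":0,"fingers":1},{"tx":0,"ty":0,"tz":-0.1,"ax":0,"ay":0,"az":0,"fingers":1}]'
```

```text
time_s: 16.6
eef_pos: [0.4281, 0.2604, 0.0595]
tool_rot: [0.066, 0.998, 0.0, 0.0]
wrist_force: [0.2, 0.3, -1.3]
grip_width: 0.0179
time_s: 16.85
eef_pos: [0.4281, 0.2604, 0.0586]
tool_rot: [0.066, 0.998, 0.0, 0.0]
wrist_force: [-1.1, -0.2, -0.9]
grip_width: 0.0174
```

```bash
python3 -m crank '[{"tx":0,"ty":0,"tz":-0.1,"ax":0,"ay":0,"az":0,"fingers":1},{"tx":0,"ty":0,"tz":-0.1,"ax":0,"ay":0,"az":0,"fingers":1},{"tx":0,"ty":0,"tz":-0.1,"ax":0,"ay":0,"az":0,"fingers":1}]'
```

```text
time_s: 17.1
eef_pos: [0.4282, 0.2604, 0.0577]
tool_rot: [0.066, 0.998, 0.0, 0.0]
wrist_force: [0.6, 0.7, 0.7]
grip_width: 0.0179
```

```bash
python3 -m crank '[{"tx":0,"ty":0,"tz":0,"ax":0,"ay":0,"az":0,"fingers":0.7},{"tx":0,"ty":0,"tz":0,"ax":0,"ay":0,"az":0,"fingers":0.5},{"tx":0,"ty":0,"tz":0,"ax":0,"ay":0,"az":0,"fingers":0},{"tx":0,"ty":0,"tz":0,"ax":0,"ay":0,"az":0,"fingers":0},{"tx":0,"ty":0,"tz":1,"ax":0,"ay":0,"az":0,"fingers":0},{"tx":0,"ty":0,"tz":4,"ax":0,"ay":0,"az":0,"fingers":0},{"tx":0,"ty":0,"tz":8,"ax":0,"ay":0,"az":0,"fingers":0},{"tx":0,"ty":0,"tz":12,"ax":0,"ay":0,"az":0,"fingers":0}]'
python3 -m crank '[{"tx":1,"ty":-3,"tz":0,"ax":0,"ay":0,"az":0,"fingers":0},{"tx":2,"ty":-6.5,"tz":0,"ax":0,"ay":0,"az":0,"fingers":0},{"tx":3.5,"ty":-10,"tz":0,"ax":0,"ay":0,"az":0,"fingers":0},{"tx":5,"ty":-13.5,"tz":0,"ax":0,"ay":0,"az":0,"fingers":0},{"tx":6.5,"ty":-17,"tz":0,"ax":0,"ay":0,"az":0,"fingers":0},{"tx":8,"ty":-20.5,"tz":0,"ax":0,"ay":0,"az":0,"fingers":0},{"tx":9.5,"ty":-24,"tz":0,"ax":0,"ay":0,"az":0,"fingers":0},{"tx":11,"ty":-27.5,"tz":0,"ax":0,"ay":0,"az":0,"fingers":0}]'
python3 -m crank '[{"tx":1,"ty":-3.5,"tz":0,"ax":0,"ay":0,"az":0,"fingers":0},{"tx":2.5,"ty":-7,"tz":0,"ax":0,"ay":0,"az":0,"fingers":0},{"tx":3.5,"ty":-10.5,"tz":0,"ax":0,"ay":0,"az":0,"fingers":0},{"tx":4.6,"ty":-14,"tz":0,"ax":0,"ay":0,"az":0,"fingers":0},{"tx":4.6,"ty":-14.4,"tz":0,"ax":0,"ay":0,"az":0,"fingers":0},{"tx":4.6,"ty":-14.4,"tz":0,"ax":0,"ay":0,"az":0,"fingers":0},{"tx":4.6,"ty":-14.4,"tz":0,"ax":0,"ay":0,"az":0,"fingers":0}]'
python3 hd.py w12.png amber; python3 w.py w13.png lid_amber lid_white
```

```text
time_s: 17.77
eef_pos: [0.4269, 0.2597, 0.1778]
tool_rot: [0.066, 0.998, -0.001, -0.002]
wrist_force: [1.7, 0.7, 0.1]
grip_width: 0.0854
time_s: 18.43
eef_pos: [0.5383, -0.0165, 0.1775]
tool_rot: [0.066, 0.998, 0.0, -0.0]
wrist_force: [1.0, 1.6, -0.3]
grip_width: 0.0854
time_s: 19.02
eef_pos: [0.5833, -0.1585, 0.1769]
tool_rot: [0.066, 0.998, 0.001, -0.001]
wrist_force: [-0.7, -0.1, -0.4]
grip_width: 0.0855
cc [283. 195.] x 250 317 y 162 228 mid 283.5 195.0 at z.014 [ 0.5849 -0.1569] z.05 [ 0.5748 -0.1558]
[ 0.5833 -0.1585  0.1769] [-0.7 -0.1 -0.4]
tcp [ 0.5832 -0.1577  0.177 ] w 0.085 t 19.1
jaw deg 82.46723840039904 z [-0.002  0.001 -1.   ]
lid_amber tip [280. 195.] 0.69 [ 0.588 -0.161] off cm [ 0.5 -0.3]
lid_amber mask 0.81 [282. 195.] [ 0.586 -0.157] r mm 35.9 off cm [0.3 0.1]
lid_white tip [374. 238.] 0.65 [ 0.655 -0.058] off cm [ 7.2 10. ]
lid_white tip [400. 256.] 0.43 [ 0.683 -0.027] off cm [10. 13.]
lid_white mask 0.94 [374. 243.] [ 0.654 -0.063] r mm 36.7 off cm [7.1 9.5]
```

```bash
python3 -m crank '[{"tx":0.3,"ty":0.1,"tz":-4,"ax":0,"ay":0,"az":0,"fingers":0},{"tx":0.3,"ty":0.1,"tz":-8,"ax":0,"ay":0,"az":0,"fingers":0},{"tx":0.3,"ty":0.1,"tz":-12,"ax":0,"ay":0,"az":0,"fingers":0},{"tx":0.3,"ty":0.1,"tz":-14.5,"ax":0,"ay":0,"az":0,"fingers":0},{"tx":0.3,"ty":0.1,"tz":-15.6,"ax":0,"ay":0,"az":0,"fingers":0},{"tx":0.3,"ty":0.1,"tz":-16.1,"ax":0,"ay":0,"az":0,"fingers":0},{"tx":0.3,"ty":0.1,"tz":-16.1,"ax":0,"ay":0,"az":0,"fingers":0},{"tx":0.3,"ty":0.1,"tz":-16.1,"ax":0,"ay":0,"az":0,"fingers":0}]'
python3 -m crank '[{"tx":0,"ty":0,"tz":0,"ax":0,"ay":0,"az":0,"fingers":0},{"tx":0,"ty":0,"tz":0,"ax":0,"ay":0,"az":0,"fingers":0}]'
python3 hd.py w14.png amber
```

```text
time_s: 19.98
eef_pos: [0.5885, -0.1579, 0.0179]
tool_rot: [0.065, 0.998, -0.0, 0.001]
wrist_force: [0.1, 0.5, -0.6]
grip_width: 0.0854
time_s: 20.15
eef_pos: [0.5886, -0.1582, 0.0185]
tool_rot: [0.066, 0.998, -0.001, 0.002]
wrist_force: [-0.4, -0.5, 0.2]
grip_width: 0.0852
cc [283. 260.] x 220 347 y 202 318 mid 283.5 260.0 at z.014 [ 0.5829 -0.1568] z.05 [ 0.5634 -0.1545]
[ 0.5886 -0.1582  0.0185] [-0.4 -0.5  0.2]
```

```bash
python3 -m crank '[{"tx":-0.2,"ty":0.1,"tz":-0.2,"ax":0,"ay":0,"az":0,"fingers":0},{"tx":-0.2,"ty":0.1,"tz":-0.2,"ax":0,"ay":0,"az":0,"fingers":0},{"tx":-0.2,"ty":0.1,"tz":-0.2,"ax":0,"ay":0,"az":0,"fingers":1},{"tx":-0.2,"ty":0.1,"tz":-0.2,"ax":0,"ay":0,"az":0,"fingers":1},{"tx":-0.2,"ty":0.1,"tz":-0.2,"ax":0,"ay":0,"az":0,"fingers":1},{"tx":-0.2,"ty":0.1,"tz":-0.2,"ax":0,"ay":0,"az":0,"fingers":1},{"tx":-0.2,"ty":0.1,"tz":-0.2,"ax":0,"ay":0,"az":0,"fingers":1},{"tx":-0.2,"ty":0.1,"tz":-0.2,"ax":0,"ay":0,"az":0,"fingers":1}]'
python3 -m crank '[{"tx":0,"ty":0,"tz":0,"ax":0,"ay":0,"az":0,"fingers":1},{"tx":0,"ty":0,"tz":0,"ax":0,"ay":0,"az":0,"fingers":1}]'
python3 -m crank '[{"tx":0,"ty":0,"tz":1,"ax":0,"ay":0,"az":0,"fingers":1},{"tx":0,"ty":0,"tz":3,"ax":0,"ay":0,"az":0,"fingers":1},{"tx":0,"ty":0,"tz":6,"ax":0,"ay":0,"az":0,"fingers":1},{"tx":0,"ty":0,"tz":9,"ax":0,"ay":0,"az":0,"fingers":1},{"tx":0,"ty":0,"tz":12,"ax":0,"ay":0,"az":0,"fingers":1},{"tx":0,"ty":0,"tz":12,"ax":0,"ay":0,"az":0,"fingers":1},{"tx":0,"ty":0,"tz":12,"ax":0,"ay":0,"az":0,"fingers":1}]'
```

```text
time_s: 20.87
eef_pos: [0.5853, -0.1568, 0.0147]
tool_rot: [0.066, 0.998, -0.0, 0.0]
wrist_force: [-0.3, 0.8, -0.5]
grip_width: 0.0176
time_s: 21.03
eef_pos: [0.5853, -0.1568, 0.0146]
tool_rot: [0.066, 0.998, -0.0, 0.0]
wrist_force: [-0.0, -0.0, 1.5]
grip_width: 0.018
time_s: 21.62
eef_pos: [0.5865, -0.1571, 0.1372]
tool_rot: [0.066, 0.998, -0.001, 0.003]
wrist_force: [0.1, 0.1, -0.9]
grip_width: 0.0178
```

```bash
python3 -m crank '[{"tx":0,"ty":3,"tz":0,"ax":0,"ay":0,"az":0,"fingers":1},{"tx":0,"ty":6.5,"tz":0,"ax":0,"ay":0,"az":0,"fingers":1},{"tx":0,"ty":10,"tz":0,"ax":0,"ay":0,"az":0,"fingers":1},{"tx":0,"ty":13.5,"tz":0,"ax":0,"ay":0,"az":0,"fingers":1},{"tx":0,"ty":17,"tz":0,"ax":0,"ay":0,"az":0,"fingers":1},{"tx":0,"ty":20.5,"tz":0,"ax":0,"ay":0,"az":0,"fingers":1},{"tx":0,"ty":24,"tz":0,"ax":0,"ay":0,"az":0,"fingers":1},{"tx":0,"ty":27.5,"tz":0,"ax":0,"ay":0,"az":0,"fingers":1}]'
python3 -m crank '[{"tx":1,"ty":3,"tz":0,"ax":0,"ay":0,"az":0,"fingers":1},{"tx":2,"ty":6.5,"tz":0,"ax":0,"ay":0,"az":0,"fingers":1},{"tx":3,"ty":10,"tz":0,"ax":0,"ay":0,"az":0,"fingers":1},{"tx":4,"ty":13.5,"tz":0,"ax":0,"ay":0,"az":0,"fingers":1},{"tx":4.5,"ty":16,"tz":0,"ax":0,"ay":0,"az":0,"fingers":1},{"tx":4.5,"ty":16,"tz":0,"ax":0,"ay":0,"az":0,"fingers":1},{"tx":4.5,"ty":16,"tz":0,"ax":0,"ay":0,"az":0,"fingers":1},{"tx":4.5,"ty":16,"tz":0,"ax":0,"ay":0,"az":0,"fingers":1}]'
python3 w.py w15.png jar_amber jar_green
```

```text
time_s: 22.28
eef_pos: [0.5832, 0.1198, 0.1326]
tool_rot: [0.066, 0.998, -0.0, -0.002]
wrist_force: [1.2, -0.3, -0.9]
grip_width: 0.0181
time_s: 22.95
eef_pos: [0.6285, 0.2775, 0.1326]
tool_rot: [0.065, 0.998, -0.001, -0.002]
wrist_force: [-1.2, -0.5, -0.7]
grip_width: 0.0181
tcp [0.6285 0.2775 0.1326] w 0.018 t 22.9
jaw deg 82.50036826920838 z [-0.004 -0.002 -1.   ]
jar_amber tip [324. 131.] 0.8 [0.567 0.324] off cm [-6.1  4.6]
jar_amber mask 0.69 [333. 132.] [0.565 0.323] r mm 34.1 off cm [-6.3  4.5]
```

View pics/w15.png

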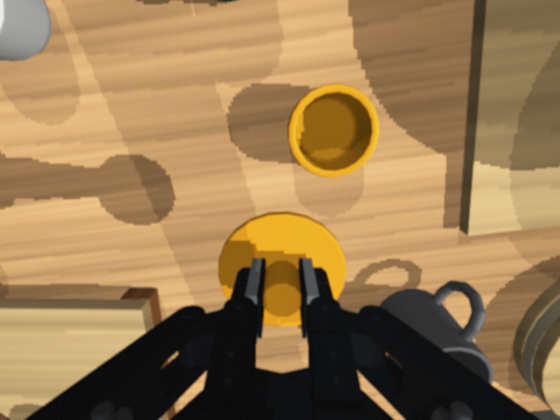

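The amber jar shows at (333,130) and the lid is held level. Move over it and lower.

```bash
python3 -m crank '[{"tx":-2.5,"ty":2,"tz":0,"ax":0,"ay":0,"az":0,"fingers":1},{"tx":-5,"ty":3.5,"tz":0,"ax":0,"ay":0,"az":0,"fingers":1},{"tx":-6.4,"ty":4.6,"tz":0,"ax":0,"ay":0,"az":0,"fingers":1},{"tx":-6.4,"ty":4.6,"tz":-2,"ax":0,"ay":0,"az":0,"fingers":1},{"tx":-6.4,"ty":4.6,"tz":-4,"ax":0,"ay":0,"az":0,"fingers":1},{"tx":-6.4,"ty":4.6,"tz":-5.2,"ax":0,"ay":0,"az":0,"fingers":1},{"tx":-6.4,"ty":4.6,"tz":-5.2,"ax":0,"ay":0,"az":0,"fingers":1},{"tx":-6.4,"ty":4.6,"tz":-5.2,"ax":0,"ay":0,"az":0,"fingers":1}]'
python3 -m crank '[{"tx":0,"ty":0,"tz":0,"ax":0,"ay":0,"az":0,"fingers":1},{"tx":0,"ty":0,"tz":0,"ax":0,"ay":0,"az":0,"fingers":1}]'
python3 hd.py w16.png amber
python3 - <<'E'
import cv2,numpy as np
im=cv2.imread('pics/w16.png');b=cv2.inRange(cv2.cvtColor(im,cv2.COLOR_BGR2HSV),(15,150,60),(32,255,255))
for r in range(172,245,8):
    x=np.nonzero(b[r,150:420])[0]
    if len(x):print(r,x.min()+150,x.max()+150,(x.min()+x.max())/2+150)
E
```

```text
time_s: 23.87
eef_pos: [0.5658, 0.3237, 0.0819]
tool_rot: [0.066, 0.998, -0.001, -0.001]
wrist_force: [-0.3, 0.3, -1.3]
grip_width: 0.0181
time_s: 24.03
eef_pos: [0.5673, 0.3245, 0.0837]
tool_rot: [0.066, 0.998, 0.001, 0.001]
wrist_force: [-0.2, 0.6, -0.3]
grip_width: 0.0181
cc [281. 247.] x 218 347 y 179 328 mid 282.5 253.5 at z.014 [0.5909 0.3217] z.05 [0.5724 0.324 ]
[0.5673 0.3245 0.0837] [-0.2  0.6 -0.3]
180 272 287 279.5
188 254 308 281.0
196 246 315 280.5
204 241 320 280.5
212 237 324 280.5
220 234 327 280.5
228 231 330 280.5
236 229 334 281.5
244 224 338 281.0
```

```bash
python3 -m crank '[{"tx":-0.2,"ty":-0.1,"tz":-0.8,"ax":0,"ay":0,"az":0,"fingers":1},{"tx":-0.2,"ty":-0.1,"tz":-1.5,"ax":0,"ay":0,"az":0,"fingers":1},{"tx":-0.2,"ty":-0.1,"tz":-1.9,"ax":0,"ay":0,"az":0,"fingers":1},{"tx":-0.2,"ty":-0.1,"tz":-2.1,"ax":0,"ay":0,"az":0,"fingers":1},{"tx":-0.2,"ty":-0.1,"tz":-2.3,"ax":0,"ay":0,"az":0,"fingers":1},{"tx":-0.2,"ty":-0.1,"tz":-2.4,"ax":0,"ay":0,"az":0,"fingers":1},{"tx":-0.2,"ty":-0.1,"tz":-2.4,"ax":0,"ay":0,"az":0,"fingers":1},{"tx":-0.2,"ty":-0.1,"tz":-2.4,"ax":0,"ay":0,"az":0,"fingers":1}]'
python3 -m crank '[{"tx":0,"ty":0,"tz":-0.1,"ax":0,"ay":0,"az":0,"fingers":1},{"tx":0,"ty":0,"tz":-0.1,"ax":0,"ay":0,"az":0,"fingers":1},{"tx":0,"ty":0,"tz":-0.1,"ax":0,"ay":0,"az":0,"fingers":1}]'
```

```text
time_s: 24.75
eef_pos: [0.5642, 0.3234, 0.0585]
tool_rot: [0.066, 0.998, 0.0, 0.0]
wrist_force: [-0.1, 0.1, 0.0]
grip_width: 0.0183
time_s: 25.0
eef_pos: [0.5641, 0.3234, 0.0576]
tool_rot: [0.066, 0.998, 0.0, 0.0]
wrist_force: [-0.0, -0.1, -0.8]
grip_width: 0.0179
```

```bash
python3 -m crank '[{"tx":0,"ty":0,"tz":-0.1,"ax":0,"ay":0,"az":0,"fingers":1},{"tx":0,"ty":0,"tz":-0.1,"ax":0,"ay":0,"az":0,"fingers":1},{"tx":0,"ty":0,"tz":-0.1,"ax":0,"ay":0,"az":0,"fingers":1}]'
```

```text
time_s: 25.25
eef_pos: [0.5643, 0.3234, 0.0567]
tool_rot: [0.066, 0.998, 0.0, 0.0]
wrist_force: [0.3, 0.1, 0.0]
grip_width: 0.018
```

```bash
python3 -m crank '[{"tx":0,"ty":0,"tz":-0.05,"ax":0,"ay":0,"az":0,"fingers":1},{"tx":0,"ty":0,"tz":-0.05,"ax":0,"ay":0,"az":0,"fingers":1},{"tx":0,"ty":0,"tz":-0.05,"ax":0,"ay":0,"az":0,"fingers":1}]'
```

```text
time_s: 25.5
eef_pos: [0.5643, 0.3234, 0.0566]
tool_rot: [0.066, 0.998, 0.0, 0.0]
wrist_force: [-0.4, -0.7, 3.9]
grip_width: 0.0177
```

The force is up and the height stalls at 56.6 mm, so it is seated. Release and go to the white lid.

```bash
python3 -m crank '[{"tx":0,"ty":0,"tz":0,"ax":0,"ay":0,"az":0,"fingers":0.7},{"tx":0,"ty":0,"tz":0,"ax":0,"ay":0,"az":0,"fingers":0.5},{"tx":0,"ty":0,"tz":0,"ax":0,"ay":0,"az":0,"fingers":0},{"tx":0,"ty":0,"tz":0,"ax":0,"ay":0,"az":0,"fingers":0},{"tx":0,"ty":0,"tz":1,"ax":0,"ay":0,"az":0,"fingers":0},{"tx":0,"ty":0,"tz":4,"ax":0,"ay":0,"az":0,"fingers":0},{"tx":0,"ty":0,"tz":8,"ax":0,"ay":0,"az":0,"fingers":0},{"tx":0,"ty":0,"tz":12,"ax":0,"ay":0,"az":0,"fingers":0}]'
python3 -m crank '[{"tx":0.5,"ty":-3,"tz":0,"ax":0,"ay":0,"az":0,"fingers":0},{"tx":1,"ty":-6.5,"tz":0,"ax":0,"ay":0,"az":0,"fingers":0},{"tx":2,"ty":-10,"tz":0,"ax":0,"ay":0,"az":0,"fingers":0},{"tx":3,"ty":-13.5,"tz":0,"ax":0,"ay":0,"az":0,"fingers":0},{"tx":4,"ty":-17,"tz":0,"ax":0,"ay":0,"az":0,"fingers":0},{"tx":5,"ty":-20.5,"tz":0,"ax":0,"ay":0,"az":0,"fingers":0},{"tx":6,"ty":-24,"tz":0,"ax":0,"ay":0,"az":0,"fingers":0},{"tx":7,"ty":-27.5,"tz":0,"ax":0,"ay":0,"az":0,"fingers":0}]'
python3 -m crank '[{"tx":0.5,"ty":-3.5,"tz":0,"ax":0,"ay":0,"az":0,"fingers":0},{"tx":1,"ty":-7,"tz":0,"ax":0,"ay":0,"az":0,"fingers":0},{"tx":2,"ty":-10.5,"tz":0,"ax":0,"ay":0,"az":0,"fingers":0},{"tx":2,"ty":-11,"tz":0,"ax":0,"ay":0,"az":0,"fingers":0},{"tx":2,"ty":-11,"tz":-3,"ax":0,"ay":0,"az":0,"fingers":0},{"tx":2,"ty":-11,"tz":-5,"ax":0,"ay":0,"az":0,"fingers":0},{"tx":2,"ty":-11,"tz":-5,"ax":0,"ay":0,"az":0,"fingers":0},{"tx":2,"ty":-11,"tz":-5,"ax":0,"ay":0,"az":0,"fingers":0}]'
python3 w.py w17.png lid_white
```

```text
time_s: 26.17
eef_pos: [0.5631, 0.3228, 0.1765]
tool_rot: [0.066, 0.998, -0.001, -0.001]
wrist_force: [1.5, 0.7, 0.9]
grip_width: 0.0857
time_s: 26.83
eef_pos: [0.6343, 0.0466, 0.1769]
tool_rot: [0.066, 0.998, 0.0, 0.0]
wrist_force: [0.7, -0.4, -0.3]
grip_width: 0.0851
time_s: 27.5
eef_pos: [0.653, -0.0614, 0.1253]
tool_rot: [0.066, 0.998, 0.0, -0.002]
wrist_force: [0.2, -0.9, 0.5]
grip_width: 0.085
tcp [ 0.653  -0.0614  0.1253] w 0.085 t 27.5
jaw deg 82.4629204462899 z [-0.003  0.001 -1.   ]
lid_white tip [284. 208.] 0.76 [ 0.657 -0.06 ] off cm [0.4 0.1]
lid_white mask 0.84 [284. 208.] [ 0.656 -0.062] r mm 35.9 off cm [ 0.3 -0.1]
```

View pics/w17.png

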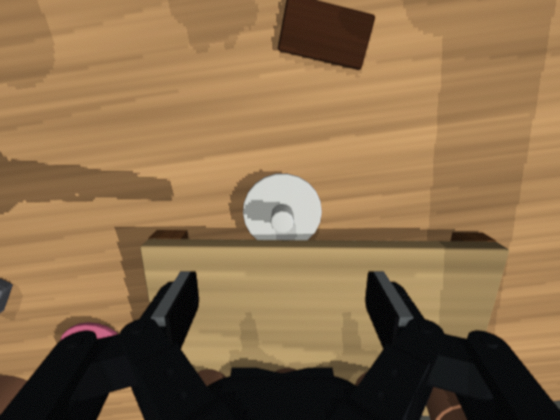

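The white lid is at (283,211), with its far flange rim under the board edge (row 240). The edge is parallel to the jaws. Descend.

```bash
python3 -m crank '[{"tx":0.2,"ty":0,"tz":-3,"ax":0,"ay":0,"az":0,"fingers":0},{"tx":0.2,"ty":0,"tz":-6,"ax":0,"ay":0,"az":0,"fingers":0},{"tx":0.2,"ty":0,"tz":-8,"ax":0,"ay":0,"az":0,"fingers":0},{"tx":0.2,"ty":0,"tz":-9.5,"ax":0,"ay":0,"az":0,"fingers":0},{"tx":0.2,"ty":0,"tz":-10.4,"ax":0,"ay":0,"az":0,"fingers":0},{"tx":0.2,"ty":0,"tz":-10.9,"ax":0,"ay":0,"az":0,"fingers":0},{"tx":0.2,"ty":0,"tz":-10.9,"ax":0,"ay":0,"az":0,"fingers":0},{"tx":0.2,"ty":0,"tz":-10.9,"ax":0,"ay":0,"az":0,"fingers":0}]'
python3 -m crank '[{"tx":0,"ty":0,"tz":0,"ax":0,"ay":0,"az":0,"fingers":0},{"tx":0,"ty":0,"tz":0,"ax":0,"ay":0,"az":0,"fingers":0}]'
python3 w.py w18.png lid_white
```

```text
time_s: 28.32
eef_pos: [0.6571, -0.0617, 0.0181]
tool_rot: [0.066, 0.998, -0.0, 0.001]
wrist_force: [0.6, -0.7, -0.3]
grip_width: 0.0853
time_s: 28.48
eef_pos: [0.6571, -0.0618, 0.0184]
tool_rot: [0.066, 0.998, -0.0, 0.001]
wrist_force: [0.0, 0.1, 0.1]
grip_width: 0.0854
tcp [ 0.6571 -0.0618  0.0184] w 0.085 t 28.5
jaw deg 82.47150743642284 z [ 0.003 -0.    -1.   ]
lid_white tip [284. 256.] 0.66 [ 0.656 -0.06 ] off cm [-0.1  0.1]
lid_white mask 0.82 [283. 263.] [ 0.655 -0.062] r mm 36.2 off cm [-0.2  0. ]
```

View pics/w18.png

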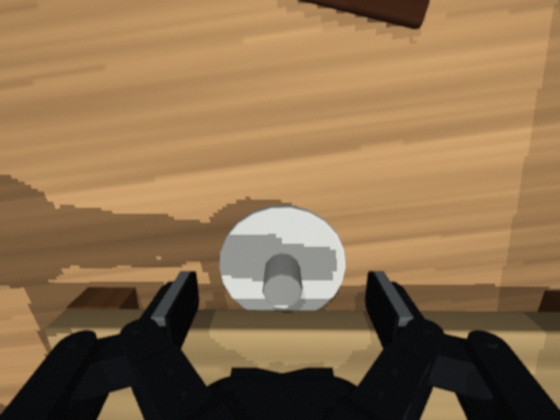

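The white knob at (283,283) is centred between the fingers. Grip, slide 3.2 cm along board −x, then lift.

```bash
python3 -m crank '[{"tx":-0.1,"ty":0,"tz":-0.1,"ax":0,"ay":0,"az":0,"fingers":0},{"tx":-0.1,"ty":0,"tz":-0.1,"ax":0,"ay":0,"az":0,"fingers":0},{"tx":-0.1,"ty":0,"tz":-0.1,"ax":0,"ay":0,"az":0,"fingers":1},{"tx":-0.1,"ty":0,"tz":-0.1,"ax":0,"ay":0,"az":0,"fingers":1},{"tx":-0.1,"ty":0,"tz":-0.1,"ax":0,"ay":0,"az":0,"fingers":1},{"tx":-0.1,"ty":0,"tz":-0.1,"ax":0,"ay":0,"az":0,"fingers":1},{"tx":-0.1,"ty":0,"tz":-0.1,"ax":0,"ay":0,"az":0,"fingers":1},{"tx":-0.1,"ty":0,"tz":-0.1,"ax":0,"ay":0,"az":0,"fingers":1}]'
python3 -m crank '[{"tx":0,"ty":0,"tz":0,"ax":0,"ay":0,"az":0,"fingers":1},{"tx":0,"ty":0,"tz":0,"ax":0,"ay":0,"az":0,"fingers":1}]'
python3 -m crank '[{"tx":-0.4,"ty":0.05,"tz":0,"ax":0,"ay":0,"az":0,"fingers":1},{"tx":-0.9,"ty":0.1,"tz":0,"ax":0,"ay":0,"az":0,"fingers":1},{"tx":-1.5,"ty":0.2,"tz":0,"ax":0,"ay":0,"az":0,"fingers":1},{"tx":-2.1,"ty":0.3,"tz":0,"ax":0,"ay":0,"az":0,"fingers":1},{"tx":-2.7,"ty":0.35,"tz":0,"ax":0,"ay":0,"az":0,"fingers":1},{"tx":-3.2,"ty":0.4,"tz":0,"ax":0,"ay":0,"az":0,"fingers":1},{"tx":-3.2,"ty":0.4,"tz":0,"ax":0,"ay":0,"az":0,"fingers":1},{"tx":-3.2,"ty":0.4,"tz":0,"ax":0,"ay":0,"az":0,"fingers":1}]'
```

```text
time_s: 29.3
eef_pos: [0.6553, -0.0617, 0.0163]
tool_rot: [0.066, 0.998, 0.0, 0.0]
wrist_force: [-0.2, 0.1, -0.6]
grip_width: 0.0178
time_s: 29.47
eef_pos: [0.6553, -0.0617, 0.0162]
tool_rot: [0.066, 0.998, -0.0, 0.0]
wrist_force: [-0.4, -0.9, 2.0]
grip_width: 0.0177
time_s: 30.13
eef_pos: [0.6214, -0.0574, 0.0161]
tool_rot: [0.066, 0.998, 0.0, -0.001]
wrist_force: [-2.4, 0.8, 5.8]
grip_width: 0.0177
```

```bash
python3 -m crank '[{"tx":0,"ty":0,"tz":1,"ax":0,"ay":0,"az":0,"fingers":1},{"tx":0,"ty":0,"tz":3,"ax":0,"ay":0,"az":0,"fingers":1},{"tx":0,"ty":0,"tz":6,"ax":0,"ay":0,"az":0,"fingers":1},{"tx":0,"ty":0,"tz":9,"ax":0,"ay":0,"az":0,"fingers":1},{"tx":0,"ty":0,"tz":12,"ax":0,"ay":0,"az":0,"fingers":1},{"tx":0,"ty":0,"tz":12,"ax":0,"ay":0,"az":0,"fingers":1},{"tx":0,"ty":0,"tz":12,"ax":0,"ay":0,"az":0,"fingers":1}]'
python3 -m crank '[{"tx":-2.5,"ty":2.5,"tz":0,"ax":0,"ay":0,"az":0,"fingers":1},{"tx":-5,"ty":5,"tz":0,"ax":0,"ay":0,"az":0,"fingers":1},{"tx":-7.5,"ty":7.5,"tz":0,"ax":0,"ay":0,"az":0,"fingers":1},{"tx":-10,"ty":9.5,"tz":0,"ax":0,"ay":0,"az":0,"fingers":1},{"tx":-10,"ty":9.5,"tz":0,"ax":0,"ay":0,"az":0,"fingers":1},{"tx":-10,"ty":9.5,"tz":0,"ax":0,"ay":0,"az":0,"fingers":1},{"tx":-10,"ty":9.5,"tz":0,"ax":0,"ay":0,"az":0,"fingers":1},{"tx":-10,"ty":9.5,"tz":0,"ax":0,"ay":0,"az":0,"fingers":1}]'
python3 w.py w19.png jar_white clay_pot
```

```text
time_s: 30.72
eef_pos: [0.6245, -0.0579, 0.1384]
tool_rot: [0.066, 0.998, -0.0, 0.002]
wrist_force: [-0.2, 0.0, -1.3]
grip_width: 0.018
time_s: 31.38
eef_pos: [0.524, 0.0368, 0.1355]
tool_rot: [0.066, 0.998, -0.0, 0.0]
wrist_force: [0.1, 0.1, -0.6]
grip_width: 0.0178
tcp [0.524  0.0368 0.1355] w 0.018 t 31.4
jaw deg 82.44179881537204 z [ 0. -0. -1.]
jar_white mask 0.9 [334. 110.] [0.445 0.083] r mm 33.7 off cm [-7.8  4.7]
clay_pot tip [124. 123.] 0.77 [ 0.432 -0.094] off cm [ -9.2 -13.1]
clay_pot mask 0.97 [ 99. 125.] [ 0.433 -0.088] r mm 40.2 off cm [ -9.1 -12.5]
```

View pics/w19.png

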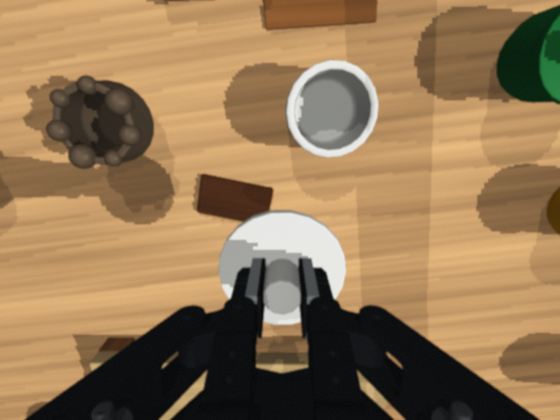

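The white jar rim is at (332,108), giving (0.445, 0.083). The pot at (100,122) is 17 cm away.

```bash
python3 -m crank '[{"tx":-2.5,"ty":1.5,"tz":0,"ax":0,"ay":0,"az":0,"fingers":1},{"tx":-5,"ty":3,"tz":0,"ax":0,"ay":0,"az":0,"fingers":1},{"tx":-7.9,"ty":4.6,"tz":0,"ax":0,"ay":0,"az":0,"fingers":1},{"tx":-7.9,"ty":4.6,"tz":-2,"ax":0,"ay":0,"az":0,"fingers":1},{"tx":-7.9,"ty":4.6,"tz":-4,"ax":0,"ay":0,"az":0,"fingers":1},{"tx":-7.9,"ty":4.6,"tz":-5.2,"ax":0,"ay":0,"az":0,"fingers":1},{"tx":-7.9,"ty":4.6,"tz":-5.2,"ax":0,"ay":0,"az":0,"fingers":1},{"tx":-7.9,"ty":4.6,"tz":-5.2,"ax":0,"ay":0,"az":0,"fingers":1}]'
python3 -m crank '[{"tx":0,"ty":0,"tz":0,"ax":0,"ay":0,"az":0,"fingers":1},{"tx":0,"ty":0,"tz":0,"ax":0,"ay":0,"az":0,"fingers":1}]'
python3 hd.py w20.png white
python3 - <<'E'
import cv2,numpy as np
im=cv2.imread('pics/w20.png');b=cv2.inRange(cv2.cvtColor(im,cv2.COLOR_BGR2HSV),(0,0,90),(180,60,255))
for r in range(172,245,8):
    x=np.nonzero(b[r,150:420])[0]
    if len(x):print(r,x.min()+150,x.max()+150,(x.min()+x.max())/2+150)
E
```

```text
time_s: 32.3
eef_pos: [0.4439, 0.0831, 0.0836]
tool_rot: [0.066, 0.998, -0.0, -0.001]
wrist_force: [0.5, -0.1, -0.1]
grip_width: 0.0181
time_s: 32.47
eef_pos: [0.4452, 0.0832, 0.0848]
tool_rot: [0.066, 0.998, 0.0, 0.001]
wrist_force: [-1.1, 0.2, -0.7]
grip_width: 0.0178
cc [284. 239.] x 219 346 y 188 299 mid 282.5 243.5 at z.014 [0.4606 0.0815] z.05 [0.4437 0.0836]
cc [282. 303.] x 263 301 y 280 325 mid 282.0 302.5 at z.014 [0.5156 0.0738] z.05 [0.4893 0.0772]
[0.4452 0.0832 0.0848] [-1.1  0.2 -0.7]
188 262 304 283.0
196 252 315 283.5
204 245 321 283.0
212 242 325 283.5
220 239 328 283.5
228 235 331 283.0
236 229 335 282.0
244 224 339 281.5
```

View pics/w20.png

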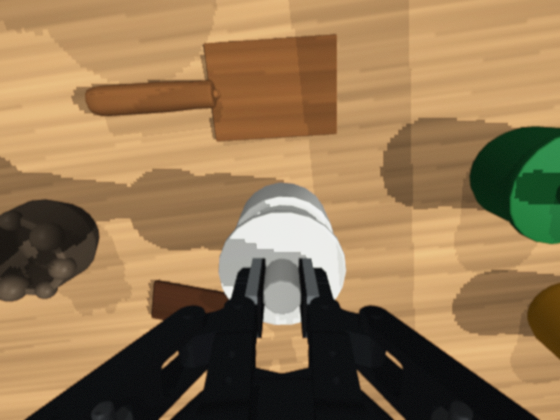

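The white jar and lid are aligned, both at about column 283. Lower it.

```bash
python3 -m crank '[{"tx":0,"ty":0,"tz":-0.8,"ax":0,"ay":0,"az":0,"fingers":1},{"tx":0,"ty":0,"tz":-1.5,"ax":0,"ay":0,"az":0,"fingers":1},{"tx":0,"ty":0,"tz":-1.9,"ax":0,"ay":0,"az":0,"fingers":1},{"tx":0,"ty":0,"tz":-2.1,"ax":0,"ay":0,"az":0,"fingers":1},{"tx":0,"ty":0,"tz":-2.3,"ax":0,"ay":0,"az":0,"fingers":1},{"tx":0,"ty":0,"tz":-2.4,"ax":0,"ay":0,"az":0,"fingers":1},{"tx":0,"ty":0,"tz":-2.4,"ax":0,"ay":0,"az":0,"fingers":1},{"tx":0,"ty":0,"tz":-2.4,"ax":0,"ay":0,"az":0,"fingers":1}]'
python3 -m crank '[{"tx":0,"ty":0,"tz":-0.1,"ax":0,"ay":0,"az":0,"fingers":1},{"tx":0,"ty":0,"tz":-0.1,"ax":0,"ay":0,"az":0,"fingers":1},{"tx":0,"ty":0,"tz":-0.1,"ax":0,"ay":0,"az":0,"fingers":1}]'
```

```text
time_s: 33.18
eef_pos: [0.4441, 0.0834, 0.0599]
tool_rot: [0.066, 0.998, 0.0, 0.0]
wrist_force: [-0.5, -0.2, -0.7]
grip_width: 0.0179
time_s: 33.43
eef_pos: [0.4441, 0.0833, 0.0591]
tool_rot: [0.066, 0.998, 0.0, 0.0]
wrist_force: [0.4, -0.6, -0.5]
grip_width: 0.0177
```

```bash
python3 -m crank '[{"tx":0,"ty":0,"tz":-0.1,"ax":0,"ay":0,"az":0,"fingers":1},{"tx":0,"ty":0,"tz":-0.1,"ax":0,"ay":0,"az":0,"fingers":1},{"tx":0,"ty":0,"tz":-0.1,"ax":0,"ay":0,"az":0,"fingers":1}]'
python3 -m crank '[{"tx":0,"ty":0,"tz":-0.05,"ax":0,"ay":0,"az":0,"fingers":1},{"tx":0,"ty":0,"tz":-0.05,"ax":0,"ay":0,"az":0,"fingers":1}]'
```

```text
time_s: 33.68
eef_pos: [0.4443, 0.0833, 0.0581]
tool_rot: [0.066, 0.998, 0.0, 0.0]
wrist_force: [0.3, -0.5, 2.2]
grip_width: 0.0182
time_s: 33.85
eef_pos: [0.4443, 0.0833, 0.0581]
tool_rot: [0.066, 0.998, 0.0, 0.0]
wrist_force: [-1.1, -1.0, 7.4]
grip_width: 0.018
```

Contact. Release, rise and back off so the scene and top cameras see everything.

```bash
python3 -m crank '[{"tx":0,"ty":0,"tz":0.05,"ax":0,"ay":0,"az":0,"fingers":0.7},{"tx":0,"ty":0,"tz":0.05,"ax":0,"ay":0,"az":0,"fingers":0.5},{"tx":0,"ty":0,"tz":0.05,"ax":0,"ay":0,"az":0,"fingers":0},{"tx":0,"ty":0,"tz":0.05,"ax":0,"ay":0,"az":0,"fingers":0},{"tx":0,"ty":0,"tz":1,"ax":0,"ay":0,"az":0,"fingers":0},{"tx":0,"ty":0,"tz":4,"ax":0,"ay":0,"az":0,"fingers":0},{"tx":0,"ty":0,"tz":8,"ax":0,"ay":0,"az":0,"fingers":0},{"tx":0,"ty":0,"tz":12,"ax":0,"ay":0,"az":0,"fingers":0}]'
python3 -m crank '[{"tx":3,"ty":0,"tz":3,"ax":0,"ay":0,"az":0,"fingers":0},{"tx":6,"ty":0,"tz":6,"ax":0,"ay":0,"az":0,"fingers":0},{"tx":8,"ty":0,"tz":9,"ax":0,"ay":0,"az":0,"fingers":0},{"tx":10,"ty":0,"tz":12,"ax":0,"ay":0,"az":0,"fingers":0},{"tx":12,"ty":0,"tz":14,"ax":0,"ay":0,"az":0,"fingers":0},{"tx":12,"ty":0,"tz":14,"ax":0,"ay":0,"az":0,"fingers":0},{"tx":12,"ty":0,"tz":14,"ax":0,"ay":0,"az":0,"fingers":0},{"tx":12,"ty":0,"tz":14,"ax":0,"ay":0,"az":0,"fingers":0}]'
python3 - <<'E'
from h import *
s=save("scene","s3.png");t=save("top","t3.png");w=save("wrist","w21.png")
def c(im,x,y,W=130,H=100): return cv2.resize(im[y-H//2:y+H//2,x-W//2:x+W//2],(390,300),interpolation=2)
a=np.hstack([cv2.resize(s[110:290,140:460],(400,225)),cv2.resize(s[110:290,140:460],(400,225))*0])
a=np.vstack([cv2.resize(s[110:300,130:450],(800,475))[:340],np.hstack([cv2.resize(w,(347,260)),cv2.resize(t[175:305,140:420],(453,260))])])
cv2.imwrite('pics/fin.png',a[:,:,::-1]);print(a.shape,readout.sense()['time_s'])
E
```

```text
time_s: 34.52
eef_pos: [0.4427, 0.0832, 0.1778]
tool_rot: [0.066, 0.998, -0.0, -0.002]
wrist_force: [0.8, -0.1, -1.1]
grip_width: 0.0856
time_s: 35.18
eef_pos: [0.5627, 0.0832, 0.316]
tool_rot: [0.066, 0.998, -0.0, -0.002]
wrist_force: [0.3, -0.6, -0.5]
grip_width: 0.0851
(600, 800, 3) 35.3333
```

View pics/fin.png

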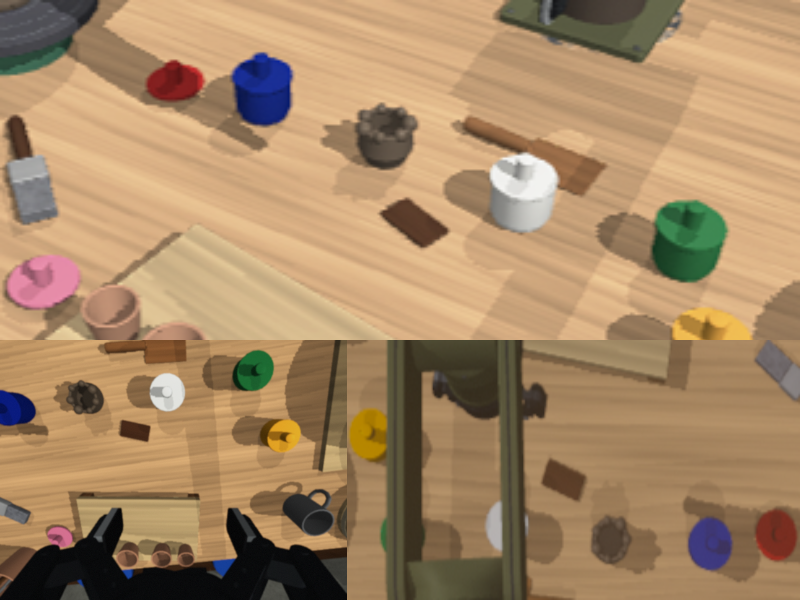

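The composite shows all four lids level on their own jars: blue (262,85), white (523,185), green (689,235) and amber (711,325, and whole in the wrist view). The pot is upright at its place. Handing in.

```bash
python3 -c "
from workcell import arm; print(arm.job_done())"
```

```text
the job is handed in; nothing more can be done
None
```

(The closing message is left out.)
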